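# Feed the loaded die board through the press guard flap

## Task

Load the die-cutting press: with your fingertips, push the white die board on its feed table square against the side fence and slide it in, nudging the hanging guard flap open, until it is fully home against the back stop and the fence; then take your hand out so that the flap drops shut behind the board. Only push the board, never lift it, and do not touch or shift the steel die resting on it. Leave the jar, tin, hammer and spare die on the bench alone.

Things in the scene. Friction and masses are not known exactly. Their poses are not given: they have to be found in the camera images.
- press: Green C-frame bench press, fixed. Origin on the bench under the middle of the throat's mouth; x = feed direction (into the throat), y = across towards the side fence, z up. In this frame (mm) feed table and bed are one flat surface at z = 50, x -280 to 300, y -150 to 90. Platen x 53 to 193, underside z 138; press arm x 70 and beyond, z 235 to 310. Nothing else stands above the flap.
- fence (a point): Point on the inner face of the aluminium side fence at bed height; in the press's frame x = 0, y = 65, z = 50 mm. The fence runs along the press's x from x = -280 to 190 mm and is 12 mm high above the bed.
- stop (a point): Middle of the back stop's face at bed height; in the press's frame x = 178, y = 0, z = 50 mm. The stop is a dark block 110 mm wide, 14 mm high.
- guard_post (a point): Top of the yellow guard post on the side away from the fence; press frame x = 0, y = -93, z = 134 mm. Posts are 12 mm square; the other stands on the fence at y = 65 to 78 mm. A clear side pane runs into the throat behind each post.
- board: White plastic die board, 140 (x) by 130 (y) by 16 mm thick, loose on the feed table, about 0.3 kg, a 2 mm greyboard blank 112 by 104 mm stuck centrally on top. Origin at the centre of its underside. Starts askew (within 0.25 rad of the press's x), clear of fence and flap. Home its origin is at x = 108, y = 0, z = 50 mm in the press's frame, its rear edge 38 mm inside the flap.
- flap (a joint): Guard flap: clear pane with yellow edges, 145 wide (press y -83 to 62), 4 mm thick, hanging from an 8 mm hinge rod along the press's y at x = 0. Value in rad: 0 = hanging shut, growing as its lower edge swings into the throat (up to 1.4); it does not open outwards. 70 g, swings freely and falls shut by itself in under a second.
- die: Steel strip cutting die, a rounded-rectangular band 70 by 60 mm, 19 mm high, with red braces, lying loose on the blank near the board's centre, about 0.2 kg; origin at the centre of its underside.
- flap_hinge (a point): Middle of the flap's hinge axis, 130 mm above the bench.
- flap_edge (a point): Middle of the flap's lower edge, 71 mm below the hinge, 9 mm above the bed when shut.
- jar: Amber jar with black cap, 42 mm diameter, 50 mm tall, standing on the bench; origin at the centre of its underside.
- tin: Round brass tin, 67 mm diameter, 32 mm tall, on the bench; origin at the centre of its underside.
- hammer: Small hammer lying on the bench along the outer side of the fence, about 0.26 m long; origin under its middle.
- spare_die: Spare steel die, 56 by 46 by 19 mm, on the bench; origin at the centre of its underside.
Mind the look-alikes: they are no part of the job. Of the things shaped like the board, the white one is meant.

How it is judged:
By the outcome, as a careful person would: the job done as asked, in the order asked, and still so for the second after the job is handed in, with the robot touching nothing.
It also fails if it takes over 51 s, if anything falls off the work surface, if the arm or the gripper's body presses on something with over 40 N, if the wrist force passes 120 N, or if a joint passes its speed limit or range.

## Robot

A 7-joint arm with a two-finger parallel gripper is mounted at the origin on the work surface. World frame = base frame: x ahead of the robot, y to its left, z up, the work surface at z = 0. Lengths are in m, angles in rad, forces in N, time in s.
With the tool pointing down it reaches from about 0.4 to 0.875 m from the base axis. Payload 6.5 kg.
Tool frame: the origin (TCP) lies at the very end of the fingers, on their centre line; the grasp point (between the pads) lies 19 mm behind it; z points along the fingers, y is the direction in which the jaws open and shut (so a half turn about z gives the same grasp; the last joint's range is limited). The gripper opens to 85 mm and grips with 20 to 120 N. Pads are 22 mm wide; open, the fingers measure 114 mm over their backs; the gripper's body (76 mm by 85 mm) begins 54 mm behind the grasp point. The pads swing forward as they close: fully open they stand 13 mm farther back than shut.
Start: joints at [-1.343, 0.536, -0.004, 1.538, 0.003, 1.067, -0.071], TCP at [0.188, 0.622, 0.231] pointing down, gripper open.
Joint ranges: [-2.7, 2.7], [-0.37, 2.16], [-1.27, 1.26], [0.24, 2.4], [-1.31, 4.45], [0.19, 1.91], [-2.76, 2.76]. Speed limits (rad/s): [2.39, 2.39, 3.14, 3.14, 3.14, 3.14, 3.14].

## Interface

Orientations are given as a unit quaternion [w, x, y, z].
In Python, from rig import get_obs, capture, close_job gives the robot as it stands. The module is installed in compiled form; this text tells all that it offers.
- The arm moves only by the tool move_arm, never from a script. Its argument "rows" is a list that holds one entry, the list of rows, each a list of 7 numbers: the turn, a rotation vector about the tool's x, y, z in degrees, then the shift along the tool's x, y, z in cm, then the closure, from 0 (fully open) to 1 (shut). A call has 1 to 5 rows; each row is the pose to reach, as a shift and turn from the pose commanded when the call began, along the tool's axes at that moment; what a row does not reach only later rows make up. A row lasts 1/10 s, in which the tool goes at most 50 mm and 8.59 degrees, less where a joint would pass 70% of its speed; a pose out of reach is approached as far as the arm can. A call with a gripper value outside its range is refused whole. The fingers move at their own pace and stop on an object; "grip_force" is the grip in N (left out, the last holds). Time passes only in rows, so rows that repeat a pose let the fingers close. It gives the time, the measured TCP pose, the force and the opening at its end, in the units of the state.
- get_obs(): the state, without advancing time (a new reading comes with each control period).
- capture(name): name is "scene" or "top" or "wrist"; returns a dict with "frame" (400x640x3 uint8, blue, green, red), "K" (3x3 intrinsics, pixels), "origin" and "rotation" of the camera in the world; the wrist camera has in their place "tool_from_camera" (4x4, takes a point from camera to tool coordinates, whose origin is the TCP and whose axes are the flange's). Camera axes: x right, y up, looking along -z (the intrinsics and any distortion apply to the point x, -y, -z); pixel columns grow to the right and rows downward; lengths in m; the calibration is good to about 2 mm. A picture is of the moment at which its call begins: read the wrist's pose just before it. There is no depth.
- close_job(): hands the job in, once; it reports no verdict.
The state is a dict: "time": time; "joint_positions": joint angles; "joint_velocities": joint speeds; "tau": joint torques, N m; "position": TCP position; "ee_rot": TCP orientation; "force": force on the tool from outside, world axes, zero at the start; "moment": the same for the moment, N m; "opening": finger opening in m.
Only numpy, scipy, OpenCV 4.12 (cv2) and the standard library are available. Lean on these libraries where they do the work, as an engineer would, in place of code of your own. Each camera call takes 0.05 s, during which the arm holds its last target.

## Working session

There is one attempt and no reset: what is moved stays moved. The work goes in short steps, Python scripts to look and compute and a tool call to move; the robot and the scene stay as the last step left them, time stands still between calls to the robot, and variables do not carry over. Pictures are saved under pics/ and viewed, and the job is handed in when it is done.

Besides the shell and the picture viewer there is one more tool, called after "Call:" by a JSON object that holds its "fn" and its "kwargs", one argument or row to a line. move_arm: Moves the arm, as the interface text tells. Its arguments: {"type":"object","properties":{"rows":{"type":"array"},"grip_force":{"type":"number"}},"required":["rows"]}

```bash
mkdir -p pics; python3 - <<'E'
from rig import get_obs,capture
import cv2,pickle
o=get_obs();print(o)
for n in("scene","top","wrist"):
    c=capture(n);cv2.imwrite(f"pics/{n}0.png",c["frame"]);pickle.dump(c,open(f"{n}0.pkl","wb"))
    print(n,{k:v for k,v in c.items() if k!="frame"})
E
```

```text
{'time': 0.0, 'joint_positions': array([-1.34319706,  0.5371576 , -0.00446076,  1.5388828 ,  0.00261114,
        1.06731006, -0.07120708]), 'joint_velocities': array([ 0.00083717, -0.00049544,  0.0014642 , -0.00063759, -0.0003651 ,
       -0.00108096,  0.00017307]), 'tau': array([ 4.17784586e-04, -5.83392298e+01,  1.04851965e+00, -2.59109563e+01,
        1.22239816e-02,  9.43876599e-03, -4.60616633e-06]), 'position': array([0.18805657, 0.62153135, 0.23041467]), 'ee_rot': array([-6.50301506e-05,  1.46327642e-01,  9.89235793e-01, -8.73583943e-04]), 'force': array([-0.2885793 , -0.4085449 , -0.08216566]), 'moment': array([-0.03155642,  0.01379376,  0.0015095 ]), 'opening': 0.08534831322865809}
scene {'K': array([[496.21112255,   0.        , 318.48918876],
       [  0.        , 496.21112255, 193.69030609],
       [  0.        ,   0.        ,   1.        ]]), 'origin': array([1.07507694, 0.8749566 , 1.11292685]), 'rotation': array([0.29011428, 0.11175185, 0.33779514, 0.88839162])}
top {'K': array([[512.35879867,   0.        , 312.66139934],
       [  0.        , 512.35879867, 195.03562383],
       [  0.        ,   0.        ,   1.        ]]), 'origin': array([0.41651119, 0.15551664, 1.68683415]), 'rotation': array([-0.69957604, -0.02813275,  0.02636263,  0.7135173 ])}
wrist {'K': array([[294.62555453,   0.        , 321.18503014],
       [  0.        , 294.62555453, 196.46041654],
       [  0.        ,   0.        ,   1.        ]]), 'tool_from_camera': array([[-6.87063801e-04,  9.46901051e-01,  3.21524382e-01,
         8.28325266e-02],
       [ 9.99999444e-01,  3.93491374e-04,  9.78047206e-04,
         4.83018458e-04],
       [ 7.99596856e-04,  3.21524876e-01, -9.46900795e-01,
        -1.42656097e-01],
       [ 0.00000000e+00,  0.00000000e+00,  0.00000000e+00,
         1.00000000e+00]])}
```

View pics/scene0.png

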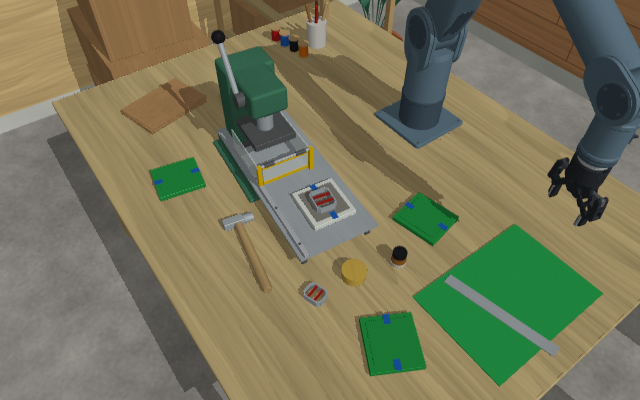

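View pics/top0.png

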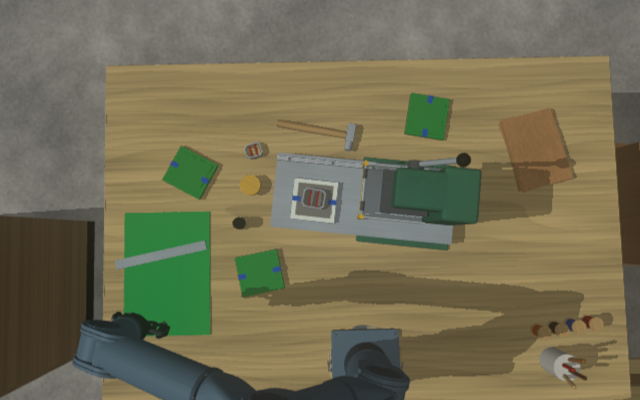

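View pics/wrist0.png

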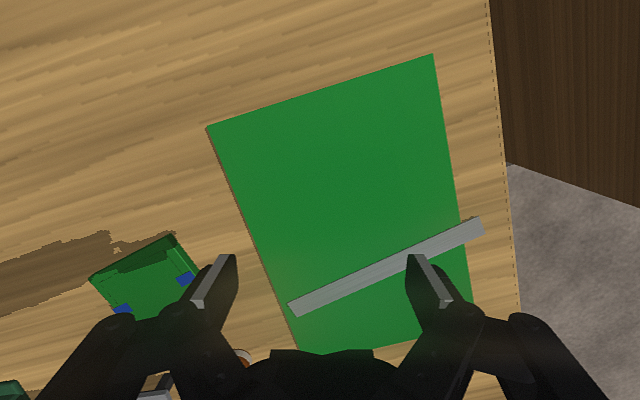

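```bash
cat > h.py <<'E'
import numpy as np,cv2,pickle
from scipy.spatial.transform import Rotation as R
def q2R(q): q=np.asarray(q); return R.from_quat([q[1],q[2],q[3],q[0]]).as_matrix()
def cam(c,obs=None):
    if "origin" in c: return np.asarray(c["origin"]),q2R(c["rotation"])
    T=np.eye(4);T[:3,:3]=q2R(obs["ee_rot"]);T[:3,3]=obs["position"]
    M=T@c["tool_from_camera"]; return M[:3,3],M[:3,:3]
def ray(c,uv,z,obs=None):
    o,Rm=cam(c,obs);K=c["K"]
    uv=np.atleast_2d(np.asarray(uv,float))
    d=np.c_[(uv[:,0]-K[0,2])/K[0,0],-(uv[:,1]-K[1,2])/K[1,1],-np.ones(len(uv))]@Rm.T
    return o+d*((z-o[2])/d[:,2])[:,None]
def proj(c,P,obs=None):
    o,Rm=cam(c,obs);K=c["K"];p=(np.atleast_2d(P)-o)@Rm
    return np.c_[K[0,2]+K[0,0]*p[:,0]/-p[:,2],K[1,2]+K[1,1]*(-p[:,1])/-p[:,2]]
E
python3 - <<'E'
import cv2
a=cv2.imread("pics/top0.png")[140:260,250:490];cv2.imwrite("pics/topc.png",cv2.resize(a,(800,400),interpolation=cv2.INTER_CUBIC))
a=cv2.imread("pics/scene0.png")[100:270,210:410];cv2.imwrite("pics/scenec.png",cv2.resize(a,(700,595),interpolation=cv2.INTER_CUBIC))
E
```

```text
(no output)
```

View pics/topc.png

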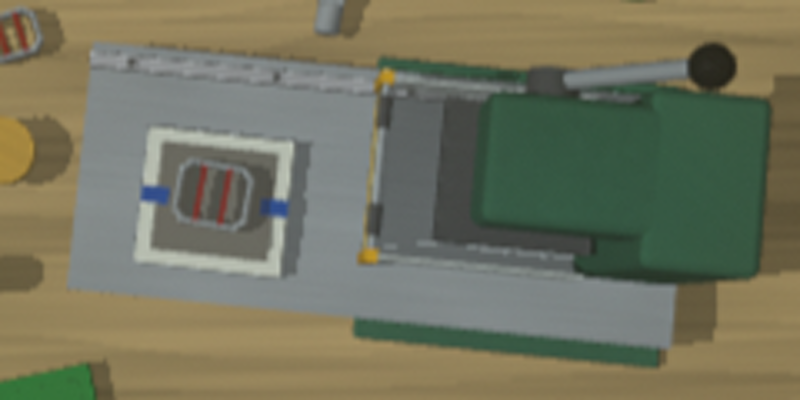

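View pics/scenec.png

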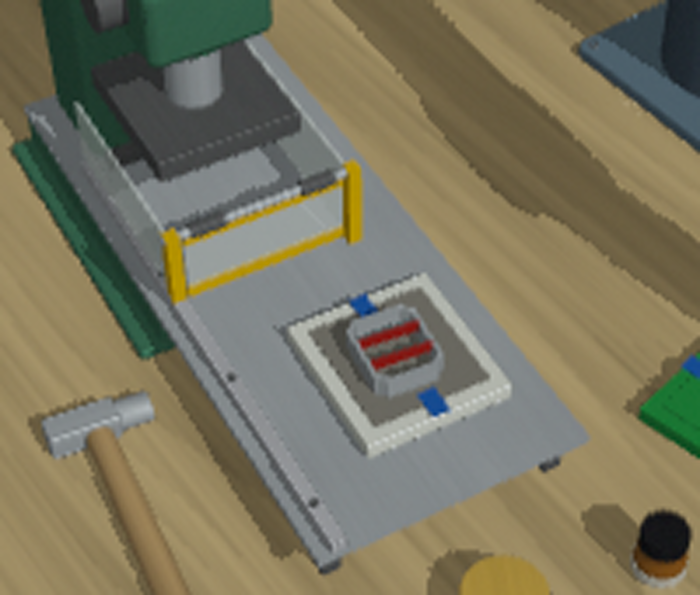

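```bash
cat > pf.py <<'E'
from h import *
from scipy.optimize import least_squares
from rig import *
ct=pickle.load(open("top0.pkl","rb"));cs=pickle.load(open("scene0.pkl","rb"))
T=lambda u,v:(250+u/3.3333,140+v/3.3333)
S=lambda u,v:(210+u/3.5,100+v/3.5)
obs=[(ct,T(387,75),(0,71.5,134)),(ct,T(369,257),(0,-93,134)),(ct,T(67,290),(-280,-150,50)),(ct,T(672,346),(300,-150,50)),
(cs,S(353,168),(0,-93,134)),(cs,S(174,234),(0,71.5,134)),(cs,S(587,437),(-280,-150,50))]
def tr(p,P):
    c,s=np.cos(p[2]),np.sin(p[2]);return np.array([p[0]+c*P[0]-s*P[1],p[1]+s*P[0]+c*P[1],P[2]])
def f(p): return np.concatenate([ (ray(c,uv,P[2]/1000)[0]-tr(p,np.array(P)/1000))[:2] for c,uv,P in obs])
s=least_squares(f,[0.55,0.1,-1.6])
if __name__=="__main__":
    print(s.x,(s.fun.reshape(-1,2)*1000).round(1))
    B=[(148,128),(296,141),(281,276),(134,262)]
    W=ray(ct,[T(*b) for b in B],0.066);p=s.x
    X=np.array([[np.cos(p[2]),np.sin(p[2])],[-np.sin(p[2]),np.cos(p[2])]])
    L=(W[:,:2]-p[:2])@X.T*1000;print("board corners press",L.round(1),L.mean(0).round(1))
    for i in range(4):
        d=L[(i+1)%4]-L[i];print(np.hypot(*d).round(1),np.degrees(np.arctan2(d[1],d[0])).round(2))
    B=[(290,325),(425,273),(512,387),(370,447)]
    W=ray(cs,[S(*b) for b in B],0.066);L=(W[:,:2]-p[:2])@X.T*1000;print("scene",L.round(1),L.mean(0).round(1))
E
python3 pf.py
```

```text
[ 0.56194029  0.00307559 -1.68839836] [[-0.1 -1.6]
 [-3.   0.1]
 [-2.4 -2.6]
 [ 1.  -2.8]
 [ 2.   4.3]
 [-2.2  2.1]
 [ 4.7  0.6]]
board corners press [[-214.8    8.9]
 [ -73.1   10.2]
 [ -75.2 -119.2]
 [-215.2 -119.6]] [-144.6  -54.9]
141.7 0.55
129.4 -90.92
140.0 -179.83
128.5 89.84
scene [[ -77.6    7.7]
 [ -81.1 -116.8]
 [-220.7 -113.8]
 [-217.8   12.2]] [-149.3  -52.7]
```

```bash
cat >> h.py <<'E'
PP=[0.56194,0.003076,-1.6884]
try: PP=list(np.load("pp.npy"))
except Exception: pass
def p2w(P): # press mm -> world m
    c,s=np.cos(PP[2]),np.sin(PP[2]);return np.array([PP[0]+(c*P[0]-s*P[1])/1e3,PP[1]+(s*P[0]+c*P[1])/1e3,P[2]/1e3])
def w2p(W):
    c,s=np.cos(PP[2]),np.sin(PP[2]);d=np.asarray(W,float)[...,:2]-PP[:2]
    return np.stack([(c*d[...,0]+s*d[...,1])*1e3,(-s*d[...,0]+c*d[...,1])*1e3,np.asarray(W)[...,2]*1e3],-1)
def Rtool(alpha,yaw=0): # alpha deg above horizontal of tool axis (90=down), tool x forward/up; yaw deg about z in press frame
    a=np.radians(alpha);z=np.array([np.cos(a),0,-np.sin(a)]);x=np.array([np.sin(a),0,np.cos(a)]);y=np.cross(z,x)
    return R.from_euler('z',PP[2]+np.radians(yaw)).as_matrix()@np.c_[x,y,z]
def plan(P,alpha,yaw=0):
    from rig import get_obs
    o=get_obs();R0=q2R(o["ee_rot"]);Rt=Rtool(alpha,yaw)
    rv=np.degrees(R.from_matrix(R0.T@Rt).as_rotvec());sh=R0.T@(p2w(P)-o["position"])*100
    print("t",round(o["time"],2),"press pos",w2p(o["position"]).round(1),"F",o["force"].round(1),"open",round(o["opening"],4),"j",o["joint_positions"].round(2))
    print("turn",rv.round(1),"shift",sh.round(2))
E
python3 -c "
from h import *
plan((-230,-30,300),90)"
```

```text
t 0.15 press pos [-570.5 -443.9  230.6] F [0.2 0.5 0.4] open 0.0856 j [-1.34  0.54 -0.    1.54  0.    1.07 -0.07]
turn [-1.000e-01 -1.000e-01 -1.001e+02] shift [-46.71 -26.28  -6.9 ]
```

Call:
{"fn": "move_arm", "kwargs": {
  "rows": [
    [[0,0,-20,-5,-3,-7,0.3],[0,0,-40,-15,-10,-7,0.3],[0,0,-40,-20,-15,-7,0.3],[0,0,-50,-25,-20,-7,0.3],[0,0,-50,-30,-20,-7,0.3]]
  ]
}}

```text
time: 0.65
position: [0.327, 0.4409, 0.2933]
ee_rot: [-0.0, -0.224, 0.975, -0.0]
force: [0.2, 0.3, 0.9]
opening: 0.06
```

```bash
python3 -c "
from h import *
plan((-230,-30,300),90)"
```

```text
t 0.65 press pos [-407.2 -284.7  293.3] F [0.2 0.3 0.9] open 0.06 j [-0.94  0.3  -0.1   1.73  0.03  1.11  0.98]
turn [ -0.   -0.  -57.4] shift [-11.9  -28.66  -0.66]
```

Call:
{"fn": "move_arm", "kwargs": {
  "rows": [
    [[0,0,-57.4,-11.9,-28.7,-0.7,0.3],[0,0,-57.4,-11.9,-28.7,-0.7,0.3],[0,0,-57.4,-11.9,-28.7,-0.7,0.3],[0,0,-57.4,-11.9,-28.7,-0.7,0.3],[0,0,-57.4,-11.9,-28.7,-0.7,0.3]]
  ]
}}

```text
time: 1.15
position: [0.4987, 0.2884, 0.2982]
ee_rot: [-0.0, -0.54, 0.842, 0.0]
force: [-0.5, 0.9, -0.7]
opening: 0.0599
```

```bash
python3 -c "
from h import *
plan((-230,-30,300),90)"
```

```text
t 1.15 press pos [-275.9  -96.3  298.2] F [-0.5  0.9 -0.7] open 0.0599 j [-0.53  0.35 -0.1   1.66  0.04  1.14  2.08]
turn [  0.   -0.  -17.9] shift [ 2.34 -7.72 -0.18]
```

```bash
python3 - <<'E'
from rig import *
from h import *
o=get_obs();c=capture("wrist");pickle.dump((c,o),open("w1.pkl","wb"));cv2.imwrite("pics/w1.png",c["frame"])
plan((-250,-60,300),30)
E
```

```text
t 1.2 press pos [-268.3  -88.2  298.2] F [ 4.4 -6.5  0. ] open 0.0596 j [-0.52  0.35 -0.09  1.66  0.04  1.14  2.09]
turn [  9.   59.3 -16.3] shift [ 0.88 -3.25 -0.15]
```

View pics/w1.png

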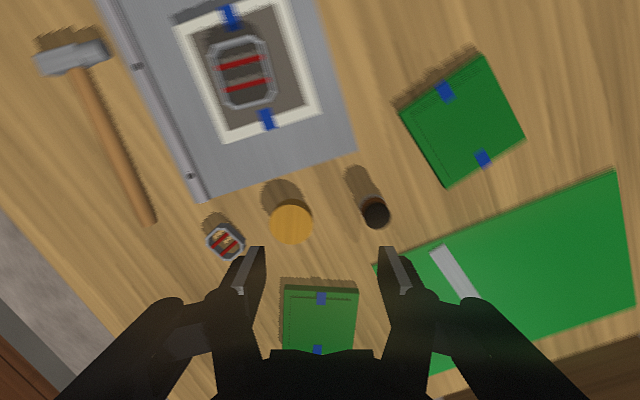

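Call:
{"fn": "move_arm", "kwargs": {
  "rows": [
    [[4,30,-8,0.9,-3.3,-0.2,0.3],[4,30,-8,0.9,-3.3,-0.2,0.3],[4,30,-8,0.9,-3.3,-0.2,0.3],[4,30,-8,0.9,-3.3,-0.2,0.3],[4,30,-8,0.9,-3.3,-0.2,0.3]]
  ]
}}

```text
time: 1.7
position: [0.5221, 0.2709, 0.2972]
ee_rot: [-0.201, -0.578, 0.773, -0.168]
force: [-0.6, 0.5, -0.4]
opening: 0.0596
```

```bash
python3 - <<'E'
from h import *
plan((-250,-60,300),30)
E
```

```text
t 1.7 press pos [-261.3  -71.   297.2] F [-0.6  0.5 -0.4] open 0.0596 j [-0.7   0.63 -0.04  1.33  0.31  1.63  2.07]
turn [ 5.5 29.4 -7.7] shift [ 0.93 -1.27  0.26]
```

Call:
{"fn": "move_arm", "kwargs": {
  "rows": [
    [[5.5,29.4,-7.7,0.9,-1.3,0.3,0.3],[5.5,29.4,-7.7,0.9,-1.3,0.3,0.3],[5.5,29.4,-7.7,0.9,-1.3,0.3,0.3],[5.5,29.4,-7.7,0.9,-1.3,0.3,0.3],[5.5,29.4,-7.7,0.9,-1.3,0.3,0.3]]
  ]
}}

```text
time: 2.2
position: [0.5325, 0.2563, 0.3008]
ee_rot: [-0.373, -0.573, 0.649, -0.333]
force: [-0.4, 0.1, -0.1]
opening: 0.06
```

```bash
python3 - <<'E'
from h import *
plan((-250,-60,300),30)
E
```

```text
t 2.2 press pos [-248.1  -59.   300.8] F [-0.4  0.1 -0.1] open 0.06 j [-0.97  0.89  0.28  1.18  0.46  1.9   2.29]
turn [ 0.  -0.1 -0.3] shift [-0.17  0.1  -0.13]
```

Call:
{"fn": "move_arm", "kwargs": {
  "rows": [
    [[0,0,0,2.5,0,4.3,0.3],[0,0,0,5,0,8.7,0.3],[0,0,0,7.5,0,13,0.3],[0,0,0,10,0,17.3,0.3],[0,0,0,10,0,17.3,0.3]]
  ]
}}

```text
time: 2.7
position: [0.5072, 0.0479, 0.3047]
ee_rot: [-0.374, -0.569, 0.654, -0.33]
force: [0.2, -0.4, 1.7]
opening: 0.0597
```

```bash
python3 - <<'E'
from h import *
plan((-50,-60,300),30)
E
```

```text
t 2.7 press pos [-38.1 -59.6 304.7] F [ 0.2 -0.4  1.7] open 0.0597 j [-0.84  0.64  0.32  1.65  0.58  1.61  2.28]
turn [ 0.7  0.2 -0.9] shift [-1.    0.06 -0.8 ]
```

```bash
python3 - <<'E'
from h import *
plan((-146,-152,140),60)
E
```

```text
t 2.7 press pos [-38.1 -59.6 304.7] F [ 0.2 -0.4  1.7] open 0.0597 j [-0.84  0.64  0.32  1.65  0.58  1.61  2.28]
turn [  0.5 -29.8  -1. ] shift [-19.52   9.55  -0.93]
```

Call:
{"fn": "move_arm", "kwargs": {
  "rows": [
    [[0,-8,-1,-4,3,0,1],[0,-16,-1,-8,6,0,1],[0.5,-24,-1,-12,9.5,-0.5,1],[0.5,-30,-1,-16,9.5,-0.9,1],[0.5,-30,-1,-19.5,9.5,-0.9,1]]
  ]
}}

```text
time: 3.2
position: [0.4292, 0.1741, 0.1397]
ee_rot: [-0.187, -0.645, 0.721, -0.169]
force: [1.3, 0.4, -0.2]
opening: -0.0002
```

```bash
python3 - <<'E'
from h import *
plan((-146,-152,70),60)
from rig import *
o=get_obs();c=capture("wrist");pickle.dump((c,o),open("w2.pkl","wb"));cv2.imwrite("pics/w2.png",c["frame"])
E
```

```text
t 3.2 press pos [-154.2 -151.9  139.7] F [ 1.3  0.4 -0.2] open -0.0002 j [-0.84  0.57  0.15  1.88  0.3   1.09  2.14]
turn [-0.3  0.8  0.3] shift [-2.69  0.04  6.49]
```

View pics/w2.png

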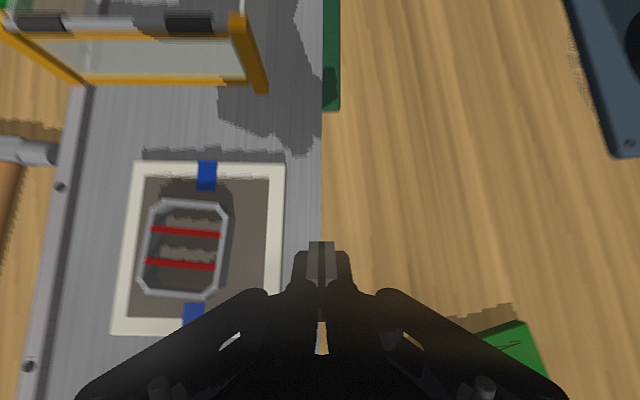

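```bash
python3 - <<'E'
from h import *
c,o=pickle.load(open("w2.pkl","rb"))
L=w2p(ray(c,[(134,162),(285,165),(278,325),(110,333)],0.066,o));print(L.round(1))
print("table edge",w2p(ray(c,[(322,60),(322,230)],0.05,o)).round(1))
print("fence inner bottom (z50)/top",w2p(ray(c,[(76,150),(50,290)],0.05,o)).round(1),w2p(ray(c,[(93,90),(40,330)],0.062,o)).round(1))
print("post",w2p(ray(c,[(235,13)],0.134,o)).round(1), "flap lower edge",w2p(ray(c,[(85,80),(246,80)],0.059,o)).round(1))
a=c["frame"][0:340,0:340];cv2.imwrite("pics/w2c.png",cv2.resize(a,(600,600),interpolation=cv2.INTER_CUBIC))
E
```

```text
[[ -79.2    6.8   66. ]
 [ -81.1 -120.7   66. ]
 [-207.7 -119.1   66. ]
 [-214.3    8.4   66. ]]
table edge [[  28.7 -151.1   50. ]
 [-134.2 -152.2   50. ]]
fence inner bottom (z50)/top [[ -63.3   71.5   50. ]
 [-185.4   73.8   50. ]] [[ -10.9   54.7   62. ]
 [-213.6   65.7   62. ]]
post [[  3.6 -93.3 134. ]] flap lower edge [[  0.8  66.1  59. ]
 [  1.6 -81.7  59. ]]
```

View pics/w2c.png

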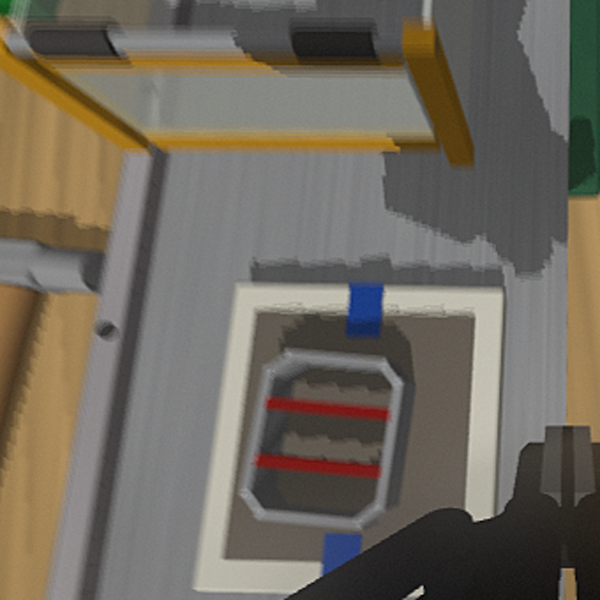

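```bash
python3 - <<'E'
from h import *
plan((-146,-147,57),60)
E
```

```text
t 3.25 press pos [-156.7 -153.9  134.8] F [-0.4  3.7 -4.2] open -0.0 j [-0.84  0.58  0.14  1.88  0.3   1.09  2.14]
turn [-0.2  0.6  0.7] shift [-2.88 -0.7   7.31]
```

Call:
{"fn": "move_arm", "kwargs": {
  "rows": [
    [[0,0.5,0.5,-1,-0.4,3,1],[0,0.5,0.5,-2,-0.6,5,1],[0,0.5,0.5,-2.5,-0.6,6.5,1],[0,0.5,0.5,-2.5,-0.6,6.5,1],[0,0.5,0.5,-2.5,-0.6,6.5,1]]
  ]
}}

```text
time: 3.75
position: [0.4337, 0.1627, 0.0701]
ee_rot: [-0.193, -0.642, 0.721, -0.174]
force: [-0.0, -0.4, -0.2]
opening: -0.0002
```

```bash
python3 - <<'E'
from h import *
plan((-146,-147,57),60)
E
```

```text
t 3.75 press pos [-143.5 -146.1   70.1] F [-0.  -0.4 -0.2] open -0.0002 j [-0.83  0.7   0.16  1.9   0.32  0.97  2.1 ]
turn [-0.3 -0.2  0.1] shift [-0.87  0.1   1.  ]
```

Call:
{"fn": "move_arm", "kwargs": {
  "rows": [
    [[0,0,0,-0.4,0,0.6,1],[0,0,0,-0.8,0,1.0,1],[0,0,0,-0.8,-0.5,1.0,1],[0,0,0,-0.8,-1.0,1.0,1],[0,0,0,-0.8,-1.2,1.0,1]]
  ]
}}

```text
time: 4.25
position: [0.4463, 0.1627, 0.0564]
ee_rot: [-0.194, -0.643, 0.72, -0.175]
force: [-0.5, 0.5, 0.1]
opening: -0.0003
```

```bash
python3 - <<'E'
from h import *
plan((-146,-74,57),60)
E
```

```text
t 4.25 press pos [-145.  -133.6   56.4] F [-0.5  0.5  0.1] open -0.0003 j [-0.82  0.73  0.16  1.87  0.32  0.95  2.11]
turn [-0.3 -0.3  0.2] shift [-0.04 -5.96 -0.07]
```

Call:
{"fn": "move_arm", "kwargs": {
  "rows": [
    [[0,0,0,0,-0.6,0,1],[0,0,0,0,-1.2,0,1],[0,0,0,0,-1.8,0,1],[0,0,0,0,-2.4,0,1],[0,0,0,0,-3.0,0,1]]
  ]
}}

```text
time: 4.75
position: [0.4755, 0.1594, 0.0562]
ee_rot: [-0.194, -0.643, 0.72, -0.175]
force: [-4.7, 2.0, 2.2]
opening: 0.0002
```

```bash
python3 - <<'E'
from h import *
plan((-146,-74,57),60)
from rig import *
o=get_obs();c=capture("wrist");pickle.dump((c,o),open("w3.pkl","wb"));cv2.imwrite("pics/w3.png",c["frame"])
E
```

```text
t 4.75 press pos [-145.1 -104.2   56.2] F [-4.7  2.   2.2] open 0.0002 j [-0.78  0.76  0.17  1.81  0.32  0.98  2.15]
turn [-0.2 -0.3  0.2] shift [-0.03 -3.02 -0.1 ]
```

View pics/w3.png

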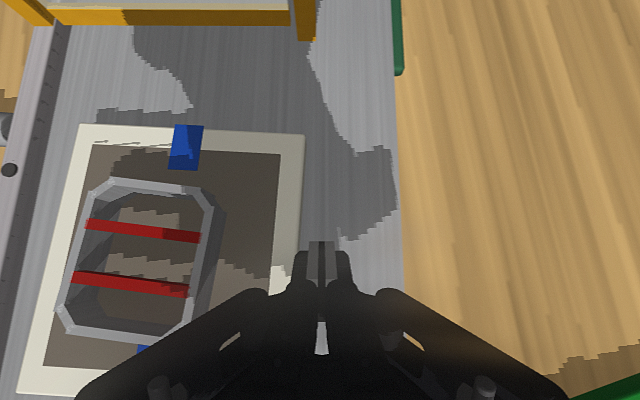

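```bash
python3 - <<'E'
from h import *
c,o=pickle.load(open("w3.pkl","rb"))
print(w2p(ray(c,[(78,124),(305,134),(300,270),(17,397)],0.066,o)).round(1))
print(w2p(ray(c,[(150,20),(250,20)],0.059,o)).round(1))
plan((-125,-74,57),60)
E
```

```text
[[ -72.8   34.2   66. ]
 [ -78.4  -94.7   66. ]
 [-152.6  -93.3   66. ]
 [-211.5   39.3   66. ]]
[[  2.4   6.4  59. ]
 [  2.6 -57.8  59. ]]
t 4.8 press pos [-145.  -102.8   56.3] F [-1.1  0.6 -0.3] open -0.0002 j [-0.78  0.76  0.17  1.81  0.32  0.98  2.15]
turn [-0.3 -0.3  0.1] shift [ 1.77 -2.87  0.97]
```

Call:
{"fn": "move_arm", "kwargs": {
  "rows": [
    [[0,0,0,0,0.6,0,1],[0,0,0,0.9,0.6,0.5,1],[0,0,0,1.3,0.6,0.75,1],[0,0,0,1.3,0.1,0.75,1],[0,0,0,1.3,-0.4,0.75,1]]
  ]
}}

```text
time: 5.3
position: [0.4773, 0.1437, 0.0564]
ee_rot: [-0.195, -0.643, 0.72, -0.175]
force: [-3.8, 0.5, 2.3]
opening: -0.0003
```

Call:
{"fn": "move_arm", "kwargs": {
  "rows": [
    [[0,0,0,0,-0.4,0,1],[0,0,0,0,-0.8,0,1],[0,0,0,0,-1.2,0,1],[0,0,0,0,-1.6,0,1],[0,0,0,0,-1.8,0,1]]
  ]
}}

```text
time: 5.8
position: [0.4957, 0.142, 0.0564]
ee_rot: [-0.194, -0.643, 0.72, -0.175]
force: [-6.6, 0.6, 3.3]
opening: 0.0003
```

```bash
python3 - <<'E'
from h import *
plan((-130,-74,57),60)
from rig import *
o=get_obs();c=capture("wrist");pickle.dump((c,o),open("w4.pkl","wb"));cv2.imwrite("pics/w4.png",c["frame"])
E
```

```text
t 5.8 press pos [-130.2  -82.1   56.4] F [-6.6  0.6  3.3] open 0.0003 j [-0.75  0.77  0.18  1.79  0.33  0.97  2.19]
turn [-0.3 -0.3  0.2] shift [ 0.05 -0.81 -0.04]
```

View pics/w4.png

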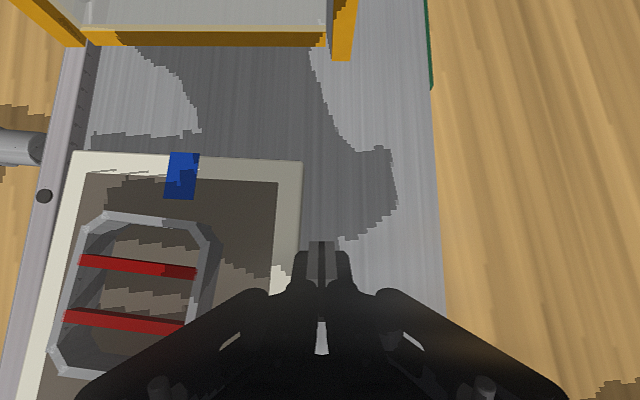

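Call:
{"fn": "move_arm", "kwargs": {
  "rows": [
    [[0,0,0,0,-0.3,0,1],[0,0,0,0,-0.5,0,1],[0,0,0,0,-0.7,0,1],[0,0,0,0,-0.9,0,1],[0,0,0,0,-0.9,0,1]]
  ]
}}

```text
time: 6.35
position: [0.4972, 0.1395, 0.0562]
ee_rot: [-0.201, -0.642, 0.72, -0.173]
force: [-23.7, 1.5, 14.8]
opening: -0.0003
```

```bash
python3 - <<'E'
from h import *
plan((-130,-74,57),60)
from rig import *
o=get_obs();c=capture("wrist");pickle.dump((c,o),open("w5.pkl","wb"));cv2.imwrite("pics/w5.png",c["frame"])
E
```

```text
t 6.35 press pos [-127.9  -80.3   56.2] F [-23.7   1.5  14.8] open -0.0003 j [-0.74  0.78  0.18  1.78  0.33  0.99  2.2 ]
turn [ 0.5 -0.7  0.3] shift [-0.14 -0.63 -0.18]
```

View pics/w5.png

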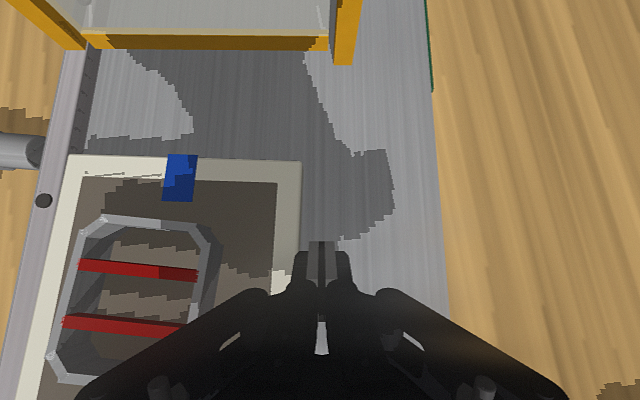

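```bash
python3 - <<'E'
from h import *
from rig import *
c,o=pickle.load(open("w5.pkl","rb"))
print(w2p(ray(c,[(69,155),(302,162),(298,250)],0.066,o)).round(1))
print(w2p(ray(c,[(95,49),(320,49)],0.059,o)).round(1))
print("fence top inner",w2p(ray(c,[(72,110)],0.062,o)).round(1))
for n in("top","scene"):
    c=capture(n);pickle.dump(c,open(n+"1.pkl","wb"))
    a=c["frame"];a=a[140:260,250:490] if n=="top" else a[100:270,210:410]
    cv2.imwrite(f"pics/{n}1c.png",cv2.resize(a,(800,400) if n=="top" else (700,595),interpolation=cv2.INTER_CUBIC))
E
```

```text
[[ -74.    58.7   66. ]
 [ -77.6  -69.5   66. ]
 [-125.4  -68.1   66. ]]
[[ -1.7  61.1  59. ]
 [ -0.6 -79.4  59. ]]
fence top inner [[-44.9  65.4  62. ]]
```

View pics/top1c.png

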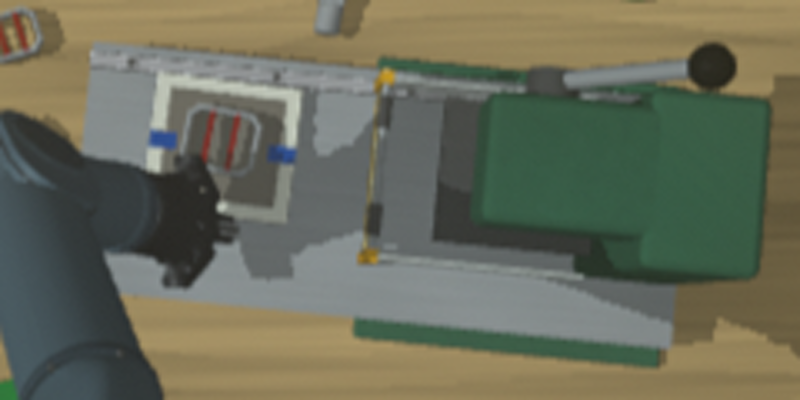

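View pics/scene1c.png

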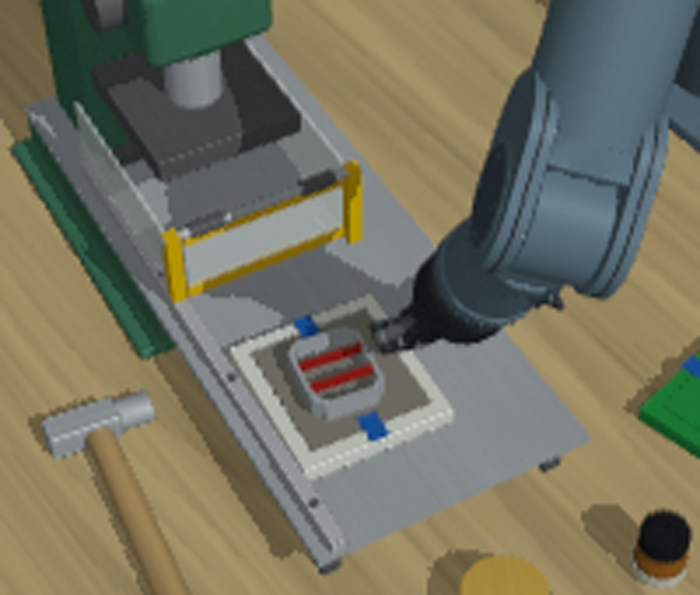

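Call:
{"fn": "move_arm", "kwargs": {
  "rows": [
    [[0,0,0,0,0.8,0,1],[0,0,0,0,1.6,0,1],[0,5,0,0,1.6,-1,1],[0,-8,0,1,1.6,-2,1],[0,-16,0,1,1.6,-2,1]]
  ]
}}

```text
time: 7.0
position: [0.4899, 0.1474, 0.0776]
ee_rot: [-0.114, -0.66, 0.735, -0.105]
force: [-0.0, -1.4, -0.2]
opening: 0.0003
```

```bash
python3 - <<'E'
from h import *
from rig import *
plan((-100,-100,57),76)
o=get_obs();c=capture("wrist");pickle.dump((c,o),open("w6.pkl","wb"));cv2.imwrite("pics/w6.png",c["frame"])
E
```

```text
t 7.0 press pos [-134.9  -88.4   77.6] F [-0.  -1.4 -0.2] open 0.0003 j [-0.63  0.63  0.11  1.9   0.25  0.82  2.31]
turn [-0.4 -3.9  0.6] shift [2.67 1.21 3.02]
```

View pics/w6.png

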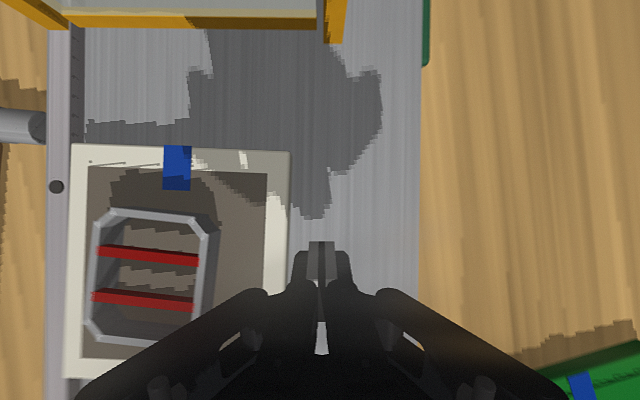

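```bash
python3 - <<'E'
from h import *
c,o=pickle.load(open("w6.pkl","rb"))
print(w2p(ray(c,[(72,143),(290,152),(282,290),(63,378)],0.066,o)).round(1))
print("flap",w2p(ray(c,[(95,26),(310,26)],0.059,o)).round(1))
a=c["frame"][0:400,20:340];cv2.imwrite("pics/w6c.png",cv2.resize(a[:200],(800,500),interpolation=cv2.INTER_CUBIC))
cv2.imwrite("pics/w6d.png",cv2.resize(a[200:],(800,500),interpolation=cv2.INTER_CUBIC))
E
```

```text
[[ -73.    58.7   66. ]
 [ -77.   -69.4   66. ]
 [-158.2  -65.5   66. ]
 [-212.4   64.3   66. ]]
flap [[ -0.9  50.5  59. ]
 [  0.2 -80.   59. ]]
```

View pics/w6c.png

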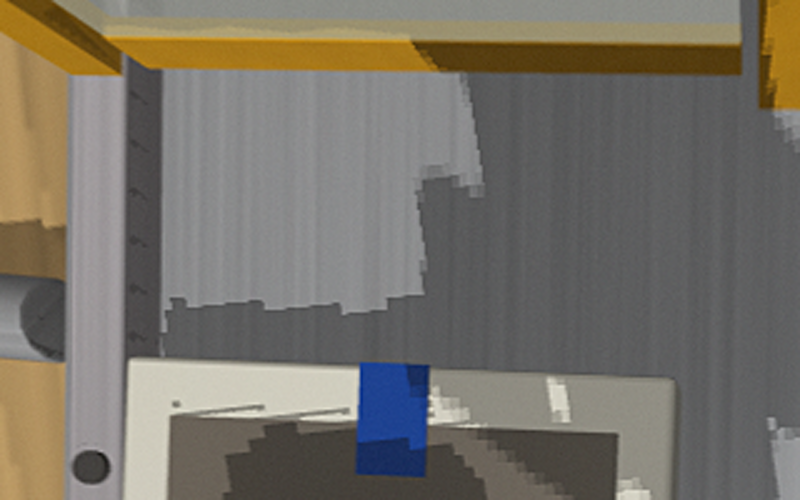

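View pics/w6d.png

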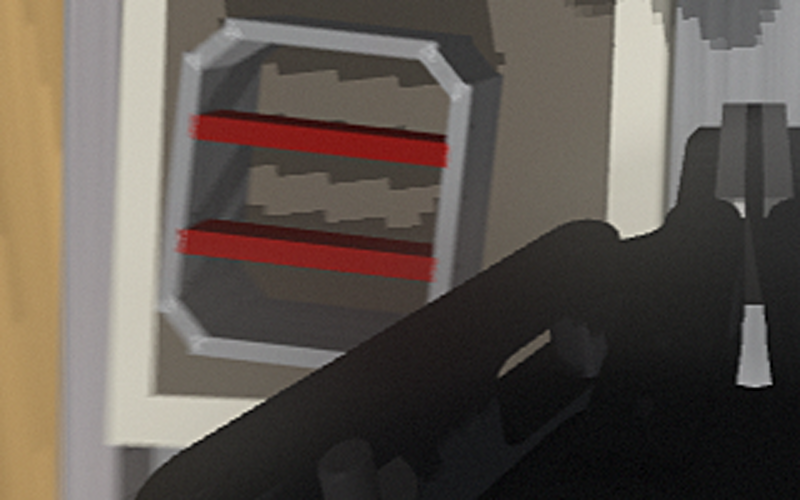

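```bash
python3 - <<'E'
from h import *
plan((-93,-98,75),80)
E
```

```text
t 7.05 press pos [-127.2  -86.2   80.3] F [-0.5 -7.   2.5] open 0.0001 j [-0.62  0.62  0.12  1.9   0.25  0.82  2.32]
turn [-0.4 -7.6 -0.1] shift [3.1  1.19 1.53]
```

Call:
{"fn": "move_arm", "kwargs": {
  "rows": [
    [[0,-4,0,1.5,1.2,0.5,1],[0,-7,0,3,1.2,1,1],[0,-7,0,3,1.2,1,1],[0,-7,0,3,1.2,2,1],[0,-7,0,3,1.2,2.5,1]]
  ]
}}

```text
time: 7.55
position: [0.473, 0.1104, 0.0634]
ee_rot: [-0.071, -0.664, 0.742, -0.066]
force: [-0.1, -0.2, -0.2]
opening: 0.0001
```

```bash
python3 - <<'E'
from h import *
plan((-93,-85,57),80)
E
```

```text
t 7.55 press pos [ -96.2 -100.9   63.4] F [-0.1 -0.2 -0.2] open 0.0001 j [-0.5   0.57  0.07  2.02  0.21  0.66  2.43]
turn [-0.2 -1.1  0.3] shift [ 0.2  -1.59  0.7 ]
```

Call:
{"fn": "move_arm", "kwargs": {
  "rows": [
    [[0,0,0,0.2,-0.3,0.5,1],[0,0,0,0.2,-0.8,0.5,1],[0,0,0,0.2,-1.3,0.5,1],[0,0,0,0.2,-1.6,0.5,1],[0,0,0,0.2,-1.9,0.5,1]]
  ]
}}

```text
time: 8.05
position: [0.4917, 0.1048, 0.0599]
ee_rot: [-0.071, -0.663, 0.742, -0.066]
force: [-0.3, -0.3, -0.3]
opening: 0.0001
```

Call:
{"fn": "move_arm", "kwargs": {
  "rows": [
    [[0,0,0,0,-0.2,0,1],[0,0,0,0,-0.4,0,1],[0,0,0,0,-0.6,0,1],[0,0,0,0,-0.7,0,1],[0,0,0,0,-0.7,0,1]]
  ]
}}

```text
time: 8.55
position: [0.4963, 0.1029, 0.0596]
ee_rot: [-0.074, -0.663, 0.742, -0.065]
force: [-5.0, -1.2, 3.9]
opening: 0.0002
```

```bash
python3 - <<'E'
from h import *
from rig import *
plan((-93,-75,57),80)
o=get_obs();c=capture("wrist");pickle.dump((c,o),open("w7.pkl","wb"));cv2.imwrite("pics/w7.png",c["frame"])
E
```

```text
t 8.55 press pos [-91.4 -76.9  59.6] F [-5.  -1.2  3.9] open 0.0002 j [-0.46  0.61  0.07  1.97  0.21  0.68  2.46]
turn [ 0.  -1.3  0.3] shift [-0.21 -0.19  0.22]
```

View pics/w7.png

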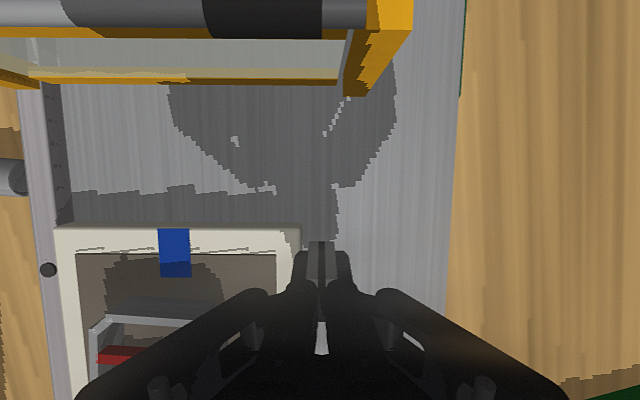

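Call:
{"fn": "move_arm", "kwargs": {
  "rows": [
    [[0,0,0,0,-0.2,0.2,1],[0,0,0,0,-0.4,0.2,1],[0,0,0,0,-0.5,0.2,1],[0,0,0,0,-0.6,0.2,1],[0,0,0,0,-0.6,0.2,1]]
  ]
}}

```text
time: 9.1
position: [0.4969, 0.1026, 0.0585]
ee_rot: [-0.078, -0.663, 0.742, -0.062]
force: [-23.9, 2.8, 32.5]
opening: -0.0003
```

```bash
python3 - <<'E'
from h import *
from rig import *
plan((-93,-75,57),80)
o=get_obs();c=capture("wrist");pickle.dump((c,o),open("w8.pkl","wb"));cv2.imwrite("pics/w8.png",c["frame"])
E
```

```text
t 9.1 press pos [-91.2 -76.2  58.5] F [-23.9   2.8  32.5] open -0.0003 j [-0.46  0.61  0.07  1.96  0.2   0.69  2.47]
turn [ 0.5 -1.4  0.4] shift [-0.21 -0.13  0.11]
```

View pics/w8.png

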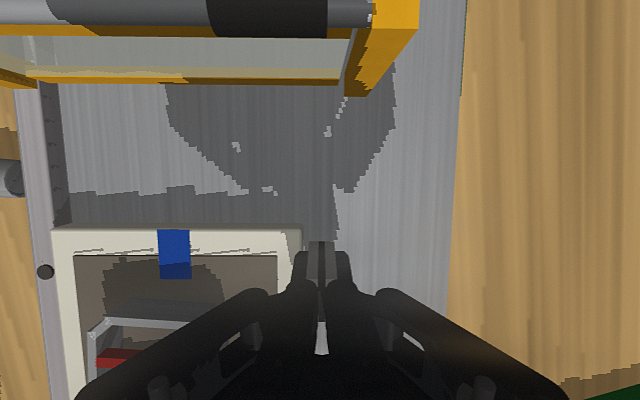

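Call:
{"fn": "move_arm", "kwargs": {
  "rows": [
    [[0,0,0,0,1.2,0,1],[0,0,0,0,1.2,-0.7,1],[0,0,0,0,1.2,-0.7,1],[0,0,0,0,1.2,-0.7,1],[0,0,0,0,1.2,-0.7,1]]
  ]
}}

```text
time: 9.65
position: [0.493, 0.1053, 0.0647]
ee_rot: [-0.071, -0.663, 0.742, -0.066]
force: [-0.5, 0.4, -0.7]
opening: 0.0002
```

```bash
python3 - <<'E'
from h import *
from rig import *
plan((-93,-75,62),80)
E
```

```text
t 9.65 press pos [-93.4 -80.5  64.7] F [-0.5  0.4 -0.7] open 0.0002 j [-0.47  0.59  0.07  1.97  0.21  0.68  2.45]
turn [-0.2 -1.1  0.3] shift [-0.01 -0.55  0.28]
```

Call:
{"fn": "move_arm", "kwargs": {
  "rows": [
    [[0,0,0,0,0,0.25,1],[0,0,0,0,-0.3,0.25,1],[0,0,0,0,-0.6,0.25,1],[0,0,0,0,-0.9,0.25,1],[0,0,0,0,-1.1,0.25,1]]
  ]
}}

```text
time: 10.15
position: [0.5013, 0.1038, 0.0619]
ee_rot: [-0.073, -0.663, 0.742, -0.064]
force: [-8.9, 1.9, 6.1]
opening: -0.0002
```

```bash
python3 - <<'E'
from h import *
from rig import *
plan((-93,-75,62),80)
E
```

```text
t 10.15 press pos [-92.9 -72.1  61.9] F [-8.9  1.9  6.1] open -0.0002 j [-0.46  0.61  0.07  1.95  0.2   0.69  2.47]
turn [ 0.1 -1.2  0.3] shift [-0.01  0.29 -0.01]
```

Call:
{"fn": "move_arm", "kwargs": {
  "rows": [
    [[0,0,0,0,-0.15,-0.05,1],[0,0,0,0,-0.3,-0.05,1],[0,0,0,0,-0.3,-0.05,1]]
  ]
}}

```text
time: 10.45
position: [0.5014, 0.1038, 0.0619]
ee_rot: [-0.075, -0.663, 0.742, -0.063]
force: [-11.4, 3.4, 7.1]
opening: -0.0001
```

```bash
python3 - <<'E'
from h import *
from rig import *
plan((-93,-75,62),80)
o=get_obs();c=capture("wrist");pickle.dump((c,o),open("w9.pkl","wb"));cv2.imwrite("pics/w9.png",c["frame"])
E
```

```text
t 10.45 press pos [-92.9 -72.   61.9] F [-11.4   3.4   7.1] open -0.0001 j [-0.46  0.61  0.07  1.95  0.2   0.7   2.47]
turn [ 0.3 -1.3  0.4] shift [-0.01  0.3  -0.01]
```

View pics/w9.png

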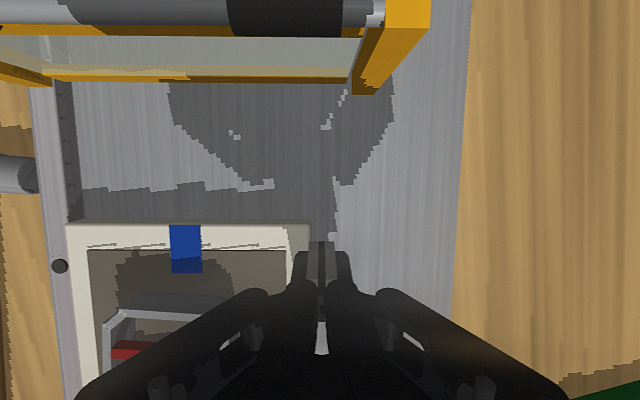

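Call:
{"fn": "move_arm", "kwargs": {
  "rows": [
    [[0,0,0,0,1.5,0,1],[0,0,0,0,3,-1,1],[0,5,0,-2,3,-5,0.8],[0,12,0,-6,3,-9,0.6],[0,20,0,-10,1,-9,0.5]]
  ]
}}

```text
time: 11.0
position: [0.5111, 0.2216, 0.1377]
ee_rot: [-0.197, -0.64, 0.72, -0.182]
force: [3.2, 0.4, 1.0]
opening: 0.0418
```

```bash
python3 - <<'E'
from h import *
from rig import *
plan((-265,0,130),45)
E
```

```text
t 11.0 press pos [-211.   -76.1  137.7] F [3.2 0.4 1. ] open 0.0418 j [-0.81  0.72  0.15  1.61  0.3   1.22  2.18]
turn [-0.6 13.9 -0.2] shift [-5.04 -7.62 -2.05]
```

Call:
{"fn": "move_arm", "kwargs": {
  "rows": [
    [[0,4,0,-2,-2,-1,0.5],[0,8,0,-4,-4,-2,0.5],[-0.5,14,0,-5,-6,-2,0.5],[-0.5,14,0,-5,-7.6,-2,0.5],[-0.5,14,0,-5,-7.6,-2,0.5]]
  ]
}}

```text
time: 11.5
position: [0.5916, 0.2628, 0.1213]
ee_rot: [-0.289, -0.614, 0.689, -0.254]
force: [0.6, 0.2, 0.5]
opening: 0.0426
```

```bash
python3 - <<'E'
from h import *
from rig import *
plan((-250,0,62),40)
o=get_obs();c=capture("wrist");pickle.dump((c,o),open("w10.pkl","wb"));cv2.imwrite("pics/w10.png",c["frame"])
E
```

```text
t 11.5 press pos [-261.4   -1.   121.3] F [0.6 0.2 0.5] open 0.0426 j [-0.84  1.03  0.2   1.17  0.35  1.56  2.23]
turn [0.2 4.7 0.2] shift [-3.41 -0.12  4.98]
```

View pics/w10.png

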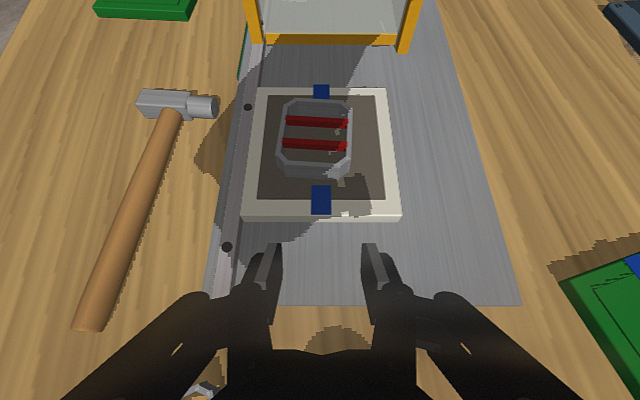

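```bash
python3 - <<'E'
from h import *
c,o=pickle.load(open("w10.pkl","rb"))
print(w2p(ray(c,[(261,87),(385,87),(401,216),(241,216)],0.066,o)).round(1))
a=c["frame"][20:240,200:440];cv2.imwrite("pics/w10c.png",cv2.resize(a,(640,587),interpolation=cv2.INTER_CUBIC))
E
```

```text
[[ -75.5   58.7   66. ]
 [ -75.   -65.3   66. ]
 [-214.8  -64.2   66. ]
 [-214.9   61.9   66. ]]
```

View pics/w10c.png

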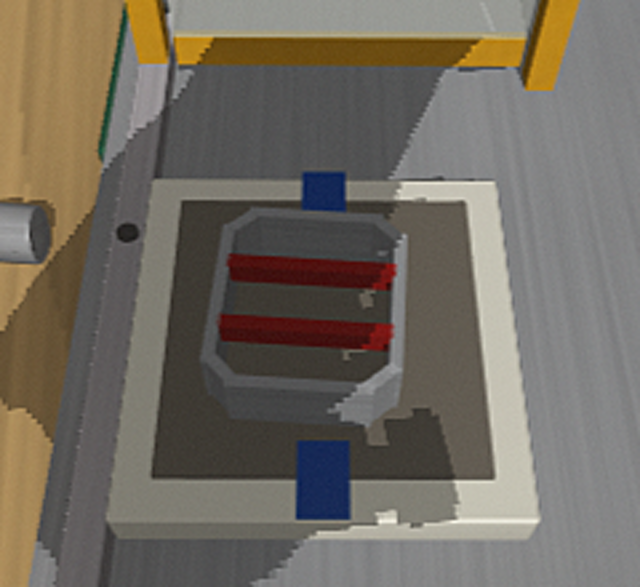

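Call:
{"fn": "move_arm", "kwargs": {
  "rows": [
    [[0,4,0,-2,0,1.5,0.5],[0,7,0,-3,0,3,0.5],[0,8,0,-3.6,-0.1,4,0.5],[0,8,0,-4,-0.1,4.5,0.5],[0,8,0,-4,-0.1,4.5,0.5]]
  ]
}}

```text
time: 12.05
position: [0.5908, 0.2592, 0.0636]
ee_rot: [-0.335, -0.595, 0.668, -0.295]
force: [-0.2, -0.7, 0.4]
opening: 0.0428
```

```bash
python3 - <<'E'
from h import *
plan((-235,0,62),38)
E
```

```text
t 12.05 press pos [-257.8   -1.4   63.6] F [-0.2 -0.7  0.4] open 0.0428 j [-0.86  1.19  0.22  1.08  0.37  1.62  2.2 ]
turn [ 0.2 -1.1  0.2] shift [ 1.24 -0.14  1.92]
```

Call:
{"fn": "move_arm", "kwargs": {
  "rows": [
    [[0,2,0,0.6,-0.1,0.7,0.5],[0,4,0,1.2,-0.1,1.5,0.5],[0,6,0,1.6,-0.1,2.1,0.5],[0,7,0,2.0,-0.1,2.6,0.5],[0,7,0,2.3,-0.1,3.0,0.5]]
  ]
}}

```text
time: 12.55
position: [0.5867, 0.2217, 0.0626]
ee_rot: [-0.377, -0.576, 0.645, -0.332]
force: [-0.6, -0.2, 0.0]
opening: 0.0425
```

```bash
python3 - <<'E'
from h import *
plan((-200,0,62),30)
E
```

```text
t 12.55 press pos [-220.    -1.    62.6] F [-0.6 -0.2  0. ] open 0.0425 j [-0.87  1.22  0.26  1.11  0.42  1.65  2.2 ]
turn [ 0.1 -0.2  0.3] shift [ 0.94 -0.1   1.77]
```

Call:
{"fn": "move_arm", "kwargs": {
  "rows": [
    [[0,0,0,0.3,0,0.52,0.5],[0,0,0,0.6,0,1.04,0.5],[0,0,0,0.9,0,1.56,0.5],[0,0,0,1.2,0,2.08,0.5],[0,0,0,1.5,0,2.6,0.5]]
  ]
}}

```text
time: 13.05
position: [0.5838, 0.1923, 0.0636]
ee_rot: [-0.375, -0.576, 0.646, -0.331]
force: [0.5, 2.7, -0.1]
opening: 0.0426
```

```bash
python3 - <<'E'
from h import *
from rig import *
plan((-160,0,62),30)
o=get_obs();c=capture("wrist");pickle.dump((c,o),open("w11.pkl","wb"));cv2.imwrite("pics/w11.png",c["frame"])
E
```

```text
t 13.05 press pos [-190.5   -0.5   63.6] F [ 0.5  2.7 -0.1] open 0.0426 j [-0.86  1.19  0.26  1.19  0.43  1.59  2.19]
turn [ 0.1 -0.1  0.2] shift [ 1.38 -0.05  2.72]
```

View pics/w11.png

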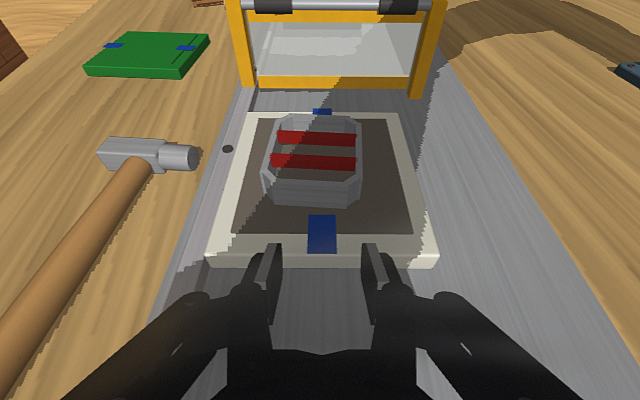

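Call:
{"fn": "move_arm", "kwargs": {
  "rows": [
    [[0,0,0,0.2,0,0.6,0.5],[0,0,0,0.5,0,1.1,0.5],[0,0,0,0.8,0,1.63,0.5],[0,0,0,1.1,0,2.15,0.5],[0,0,0,1.4,0,2.67,0.5]]
  ]
}}

```text
time: 13.6
position: [0.5805, 0.1639, 0.0635]
ee_rot: [-0.375, -0.576, 0.646, -0.332]
force: [-0.5, 7.4, 6.7]
opening: 0.0427
```

Call:
{"fn": "move_arm", "kwargs": {
  "rows": [
    [[0,0,0,0.25,0,0.43,0.5],[0,0,0,0.5,0,0.87,0.5],[0,0,0,0.75,0,1.3,0.5],[0,0,0,1.0,0,1.73,0.5],[0,0,0,1.25,0,2.17,0.5]]
  ]
}}

```text
time: 14.1
position: [0.5776, 0.1392, 0.0635]
ee_rot: [-0.375, -0.576, 0.646, -0.331]
force: [-0.7, 7.4, 6.2]
opening: 0.0426
```

```bash
python3 - <<'E'
from h import *
from rig import *
plan((-100,0,62),30)
o=get_obs();c=capture("wrist");pickle.dump((c,o),open("w12.pkl","wb"));cv2.imwrite("pics/w12.png",c["frame"])
E
```

```text
t 14.1 press pos [-137.1   -0.5   63.5] F [-0.7  7.4  6.2] open 0.0426 j [-0.83  1.14  0.27  1.32  0.46  1.5   2.18]
turn [ 0.  -0.   0.2] shift [ 1.72 -0.04  3.28]
```

View pics/w12.png

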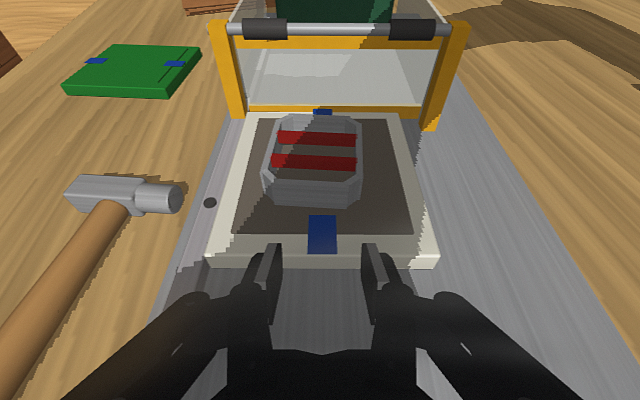

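Call:
{"fn": "move_arm", "kwargs": {
  "rows": [
    [[0,0,0,0.25,0,0.3,0.5],[0,0,0,0.45,0,0.65,0.5],[0,0,0,0.65,0,1.0,0.5],[0,0,0,0.85,0,1.35,0.5],[0,0,0,1.05,0,1.7,0.5]]
  ]
}}

```text
time: 14.65
position: [0.5751, 0.1189, 0.0636]
ee_rot: [-0.375, -0.576, 0.646, -0.331]
force: [-0.3, 6.5, 3.4]
opening: 0.0427
```

```bash
python3 - <<'E'
from h import *
from rig import *
plan((-100,0,62),30)
o=get_obs();c=capture("wrist");pickle.dump((c,o),open("w13.pkl","wb"));cv2.imwrite("pics/w13.png",c["frame"])
E
```

```text
t 14.65 press pos [-116.6   -0.5   63.6] F [-0.3  6.5  3.4] open 0.0427 j [-0.82  1.12  0.28  1.37  0.47  1.46  2.18]
turn [ 0.1 -0.1  0.2] shift [ 0.69 -0.05  1.51]
```

View pics/w13.png

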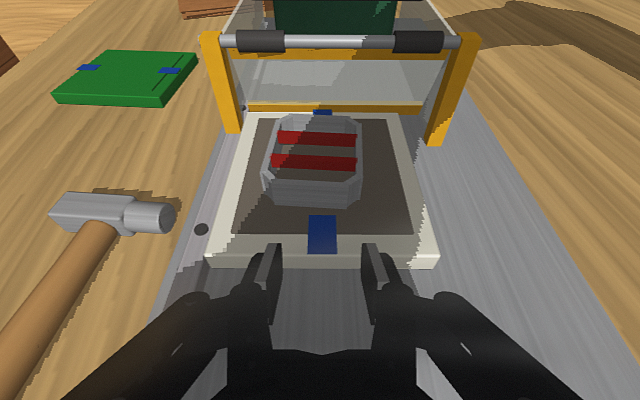

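Call:
{"fn": "move_arm", "kwargs": {
  "rows": [
    [[0,0,0,0.2,0,0.35,0.5],[0,0,0,0.4,0,0.7,0.5],[0,0,0,0.6,0,1.04,0.5],[0,0,0,0.8,0,1.39,0.5],[0,0,0,1.0,0,1.73,0.5]]
  ]
}}

```text
time: 15.2
position: [0.5728, 0.0992, 0.0636]
ee_rot: [-0.375, -0.576, 0.646, -0.331]
force: [-0.2, 6.7, 4.5]
opening: 0.0427
```

Call:
{"fn": "move_arm", "kwargs": {
  "rows": [
    [[0,0,0,0.2,0,0.35,0.5],[0,0,0,0.4,0,0.7,0.5],[0,0,0,0.6,0,1.04,0.5],[0,0,0,0.8,0,1.39,0.5],[0,0,0,1.0,0,1.73,0.5]]
  ]
}}

```text
time: 15.7
position: [0.5704, 0.0794, 0.0636]
ee_rot: [-0.375, -0.576, 0.646, -0.331]
force: [-1.2, 7.4, 4.5]
opening: 0.0426
```

```bash
python3 - <<'E'
from h import *
from rig import *
plan((-60,0,62),30)
o=get_obs();c=capture("wrist");pickle.dump((c,o),open("w14.pkl","wb"));cv2.imwrite("pics/w14.png",c["frame"])
E
```

```text
t 15.7 press pos [-76.7  -0.6  63.6] F [-1.2  7.4  4.5] open 0.0426 j [-0.79  1.1   0.29  1.45  0.5   1.39  2.18]
turn [ 0.1 -0.1  0.2] shift [ 0.7  -0.05  1.53]
```

View pics/w14.png

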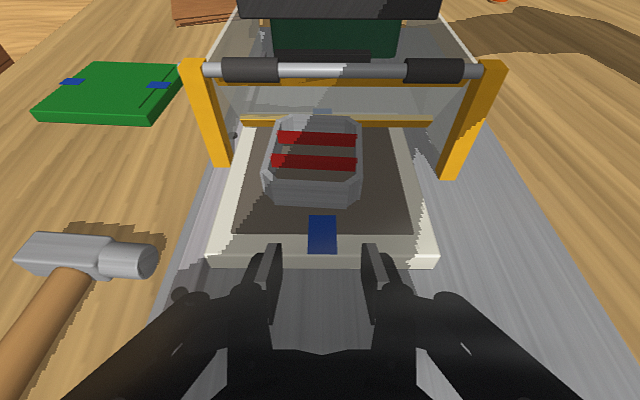

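Call:
{"fn": "move_arm", "kwargs": {
  "rows": [
    [[0,0,0,0.15,0,0.26,0.5],[0,0,0,0.3,0,0.52,0.5],[0,0,0,0.45,0,0.78,0.5],[0,0,0,0.6,0,1.04,0.5],[0,0,0,0.75,0,1.3,0.5]]
  ]
}}

```text
time: 16.25
position: [0.5686, 0.0647, 0.0635]
ee_rot: [-0.375, -0.576, 0.646, -0.331]
force: [-0.1, 7.5, 4.8]
opening: 0.043
```

```bash
python3 - <<'E'
from h import *
from rig import *
plan((-60,0,62),30)
o=get_obs();c=capture("wrist");pickle.dump((c,o),open("w15.pkl","wb"));cv2.imwrite("pics/w15.png",c["frame"])
E
```

```text
t 16.25 press pos [-61.9  -0.6  63.5] F [-0.1  7.5  4.8] open 0.043 j [-0.78  1.09  0.3   1.48  0.51  1.37  2.18]
turn [ 0.1 -0.   0.2] shift [-0.04 -0.06  0.25]
```

View pics/w15.png

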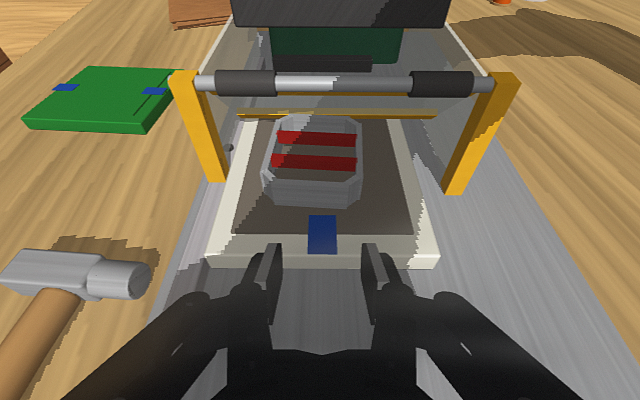

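Call:
{"fn": "move_arm", "kwargs": {
  "rows": [
    [[0,0,0,0.15,0,0.26,0.5],[0,0,0,0.3,0,0.52,0.5],[0,0,0,0.45,0,0.78,0.5],[0,0,0,0.6,0,1.04,0.5],[0,0,0,0.75,0,1.3,0.5]]
  ]
}}

```text
time: 16.8
position: [0.5668, 0.0498, 0.0635]
ee_rot: [-0.375, -0.576, 0.646, -0.331]
force: [-0.5, 6.8, 4.0]
opening: 0.0431
```

Call:
{"fn": "move_arm", "kwargs": {
  "rows": [
    [[0,0,0,0.15,0,0.26,0.5],[0,0,0,0.3,0,0.52,0.5],[0,0,0,0.45,0,0.78,0.5],[0,0,0,0.6,0,1.04,0.5],[0,0,0,0.75,0,1.3,0.5]]
  ]
}}

```text
time: 17.3
position: [0.5651, 0.0348, 0.0635]
ee_rot: [-0.375, -0.576, 0.646, -0.331]
force: [-1.5, 8.3, 4.2]
opening: 0.0432
```

```bash
python3 - <<'E'
from h import *
from rig import *
plan((-30,0,62),30)
o=get_obs();c=capture("wrist");pickle.dump((c,o),open("w16.pkl","wb"));cv2.imwrite("pics/w16.png",c["frame"])
E
```

```text
t 17.3 press pos [-31.9  -0.6  63.5] F [-1.5  8.3  4.2] open 0.0432 j [-0.76  1.07  0.31  1.54  0.53  1.32  2.17]
turn [ 0.1 -0.1  0.2] shift [-0.04 -0.06  0.24]
```

View pics/w16.png

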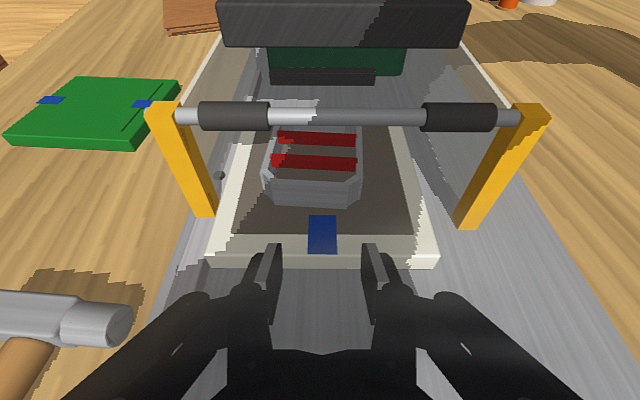

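Call:
{"fn": "move_arm", "kwargs": {
  "rows": [
    [[0,1,0,0.15,0,0.26,0.5],[0,2,0,0.3,0,0.52,0.5],[0,3,0,0.45,0,0.78,0.5],[0,4,0,0.6,0,1.04,0.5],[0,4,0,0.75,0,1.3,0.5]]
  ]
}}

```text
time: 17.85
position: [0.5634, 0.0202, 0.0636]
ee_rot: [-0.398, -0.564, 0.632, -0.352]
force: [-1.6, 8.7, 6.0]
opening: 0.0426
```

```bash
python3 - <<'E'
from h import *
from rig import *
plan((0,0,63),26)
o=get_obs();c=capture("wrist");pickle.dump((c,o),open("w17.pkl","wb"));cv2.imwrite("pics/w17.png",c["frame"])
E
```

```text
t 17.85 press pos [-17.2  -0.6  63.6] F [-1.6  8.7  6. ] open 0.0426 j [-0.77  1.11  0.33  1.53  0.55  1.34  2.16]
turn [ 0.  -0.1  0.3] shift [ 0.69 -0.05  1.57]
```

View pics/w17.png

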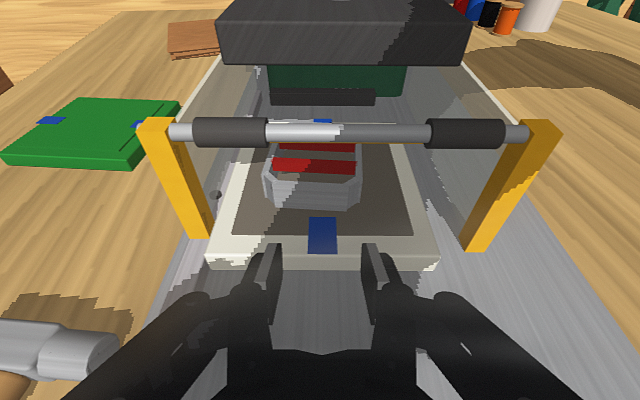

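Call:
{"fn": "move_arm", "kwargs": {
  "rows": [
    [[0,0,0,0.13,0,0.27,0.5],[0,0,0,0.26,0,0.54,0.5],[0,0,0,0.4,0,0.81,0.5],[0,0,0,0.53,0,1.08,0.5],[0,0,0,0.66,0,1.35,0.5]]
  ]
}}

```text
time: 18.4
position: [0.5615, 0.0048, 0.0637]
ee_rot: [-0.398, -0.564, 0.633, -0.351]
force: [-0.7, 7.9, 4.0]
opening: 0.0424
```

```bash
python3 - <<'E'
from h import *
from rig import *
plan((15,0,63),26)
o=get_obs();c=capture("wrist");pickle.dump((c,o),open("w18.pkl","wb"));cv2.imwrite("pics/w18.png",c["frame"])
E
```

```text
t 18.4 press pos [-1.7 -0.6 63.7] F [-0.7  7.9  4. ] open 0.0424 j [-0.76  1.1   0.34  1.56  0.56  1.32  2.16]
turn [ 0.1 -0.1  0.3] shift [ 0.67 -0.06  1.53]
```

View pics/w18.png

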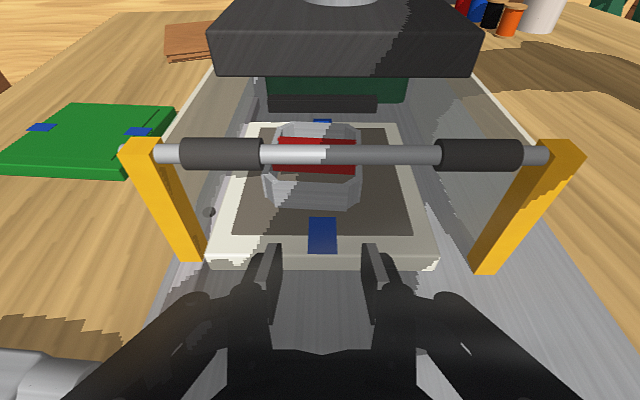

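Call:
{"fn": "move_arm", "kwargs": {
  "rows": [
    [[0,0,0,0.13,0,0.27,0.5],[0,0,0,0.26,0,0.54,0.5],[0,0,0,0.4,0,0.81,0.5],[0,0,0,0.53,0,1.08,0.5],[0,0,0,0.66,0,1.35,0.5]]
  ]
}}

```text
time: 18.95
position: [0.5597, -0.0101, 0.0637]
ee_rot: [-0.398, -0.564, 0.633, -0.351]
force: [-1.4, 7.6, 4.4]
opening: 0.0425
```

```bash
python3 - <<'E'
from h import *
from rig import *
plan((30,0,63),26)
o=get_obs();c=capture("wrist");pickle.dump((c,o),open("w19.pkl","wb"));cv2.imwrite("pics/w19.png",c["frame"])
E
```

```text
t 18.95 press pos [13.4 -0.6 63.7] F [-1.4  7.6  4.4] open 0.0425 j [-0.75  1.09  0.34  1.58  0.57  1.29  2.16]
turn [ 0.1 -0.1  0.3] shift [ 0.67 -0.06  1.53]
```

View pics/w19.png

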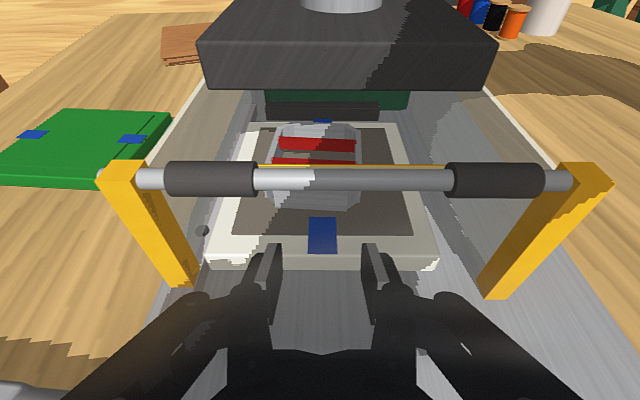

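Call:
{"fn": "move_arm", "kwargs": {
  "rows": [
    [[0,0,0,0.13,0,0.27,0.5],[0,0,0,0.26,0,0.54,0.5],[0,0,0,0.4,0,0.81,0.5],[0,0,0,0.5,0,1.0,0.5],[0,0,0,0.6,0,1.2,0.5]]
  ]
}}

```text
time: 19.5
position: [0.5581, -0.0236, 0.0637]
ee_rot: [-0.398, -0.564, 0.633, -0.351]
force: [-0.8, 6.7, 3.6]
opening: 0.0427
```

```bash
python3 - <<'E'
from h import *
from rig import *
plan((36,0,63),26)
o=get_obs();c=capture("wrist");pickle.dump((c,o),open("w20.pkl","wb"));cv2.imwrite("pics/w20.png",c["frame"])
E
```

```text
t 19.5 press pos [27.  -0.6 63.7] F [-0.8  6.7  3.6] open 0.0427 j [-0.74  1.09  0.35  1.6   0.59  1.27  2.16]
turn [ 0.1 -0.1  0.3] shift [ 0.33 -0.06  0.84]
```

View pics/w20.png

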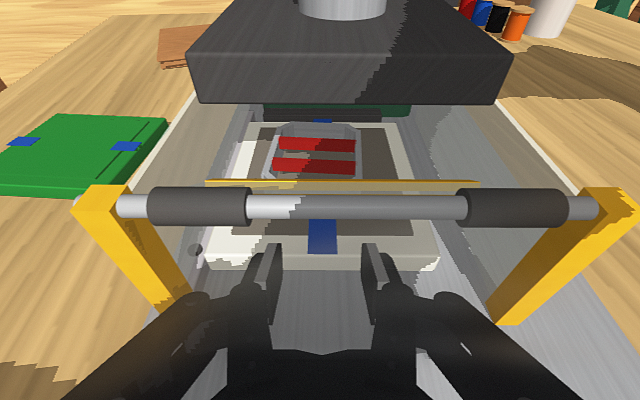

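Call:
{"fn": "move_arm", "kwargs": {
  "rows": [
    [[0,0,0,0.09,0,0.18,0.5],[0,0,0,0.18,0,0.36,0.5],[0,0,0,0.26,0,0.54,0.5],[0,0,0,0.35,0,0.72,0.5],[0,0,0,0.44,0,0.9,0.5]]
  ]
}}

```text
time: 20.05
position: [0.5569, -0.0335, 0.0637]
ee_rot: [-0.398, -0.564, 0.633, -0.351]
force: [-0.9, 7.1, 2.9]
opening: 0.043
```

```bash
python3 - <<'E'
from h import *
from rig import *
plan((40,0,63),26)
o=get_obs();c=capture("wrist");pickle.dump((c,o),open("w21.pkl","wb"));cv2.imwrite("pics/w21.png",c["frame"])
E
```

```text
t 20.05 press pos [36.9 -0.7 63.7] F [-0.9  7.1  2.9] open 0.043 j [-0.73  1.09  0.35  1.62  0.59  1.25  2.16]
turn [ 0.1 -0.1  0.3] shift [ 0.07 -0.07  0.31]
```

View pics/w21.png

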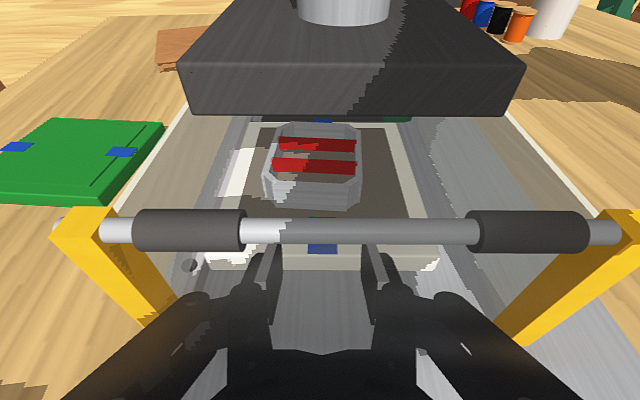

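Call:
{"fn": "move_arm", "kwargs": {
  "rows": [
    [[0,0,0,0.07,0,0.13,0.5],[0,0,0,0.13,0,0.27,0.5],[0,0,0,0.2,0,0.4,0.5],[0,0,0,0.26,0,0.5,0.5]]
  ]
}}

```text
time: 20.5
position: [0.5565, -0.0376, 0.0636]
ee_rot: [-0.397, -0.565, 0.633, -0.351]
force: [-3.1, 14.7, 7.4]
opening: 0.0425
```

```bash
python3 - <<'E'
from h import *
from rig import *
plan((40,0,63),26)
o=get_obs();c=capture("wrist");pickle.dump((c,o),open("w22.pkl","wb"));cv2.imwrite("pics/w22.png",c["frame"])
for z,uv in ((.066,[(204,252),(437,254)]),):
  print(w2p(ray(c,uv,z,o)).round(1))
a=c["frame"][90:300,160:480];cv2.imwrite("pics/w22c.png",cv2.resize(a,(800,525),interpolation=cv2.INTER_CUBIC))
E
```

```text
t 20.5 press pos [41.  -0.6 63.6] F [-3.1 14.7  7.4] open 0.0425 j [-0.73  1.08  0.36  1.63  0.6   1.25  2.15]
turn [0.  0.  0.3] shift [-0.1  -0.06 -0.07]
[[ 41.3  63.1  66. ]
 [ 40.5 -63.6  66. ]]
```

View pics/w22c.png

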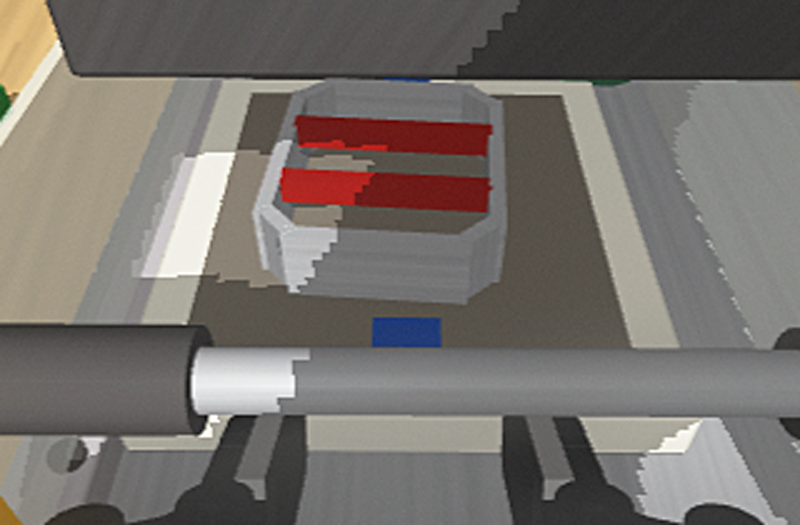

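Call:
{"fn": "move_arm", "kwargs": {
  "rows": [
    [[0,0,0,0.05,0,0.12,0.5],[0,0,0,0.09,-0.1,0.18,0.5],[0,0,0,0.09,-0.3,0.2,0.5],[0,0,0,0.09,-0.4,0.2,0.5],[0,0,0,0.09,-0.4,0.2,0.5]]
  ]
}}

```text
time: 21.05
position: [0.5569, -0.0378, 0.0634]
ee_rot: [-0.399, -0.565, 0.633, -0.349]
force: [-13.7, 23.8, 13.7]
opening: 0.0427
```

```bash
python3 - <<'E'
from h import *
from rig import *
plan((40,0,63),26)
o=get_obs();c=capture("wrist");pickle.dump((c,o),open("w23.pkl","wb"))
a=c["frame"][90:300,160:480];cv2.imwrite("pics/w23c.png",cv2.resize(a,(800,525),interpolation=cv2.INTER_CUBIC))
E
```

```text
t 21.05 press pos [41.2 -0.2 63.4] F [-13.7  23.8  13.7] open 0.0427 j [-0.72  1.08  0.35  1.62  0.6   1.25  2.16]
turn [0.3 0.  0.4] shift [-0.09 -0.02 -0.09]
```

View pics/w23c.png

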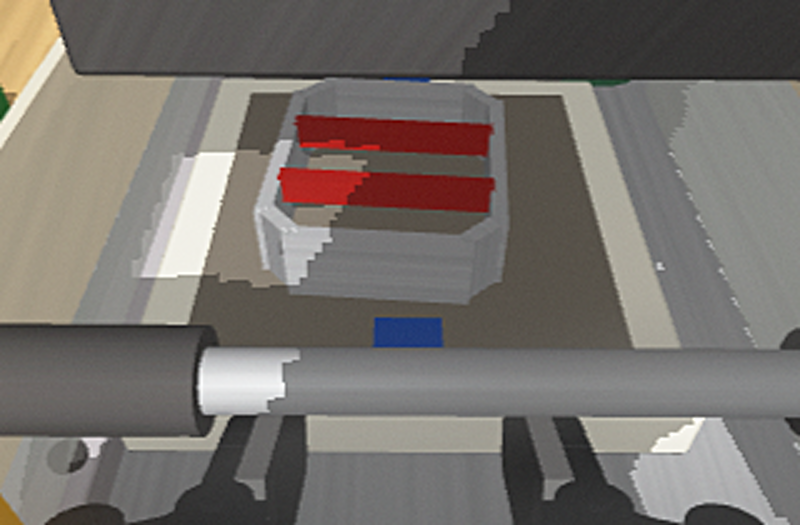

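Call:
{"fn": "move_arm", "kwargs": {
  "rows": [
    [[0,0,0,-0.44,0,-0.9,0.5],[0,0,0,-0.9,0,-1.8,0.5],[0,0,0,-1.5,0.2,-3.1,0.5],[0,0,0,-2.2,0.3,-4.5,0.5],[0,0,0,-2.9,0.3,-5.9,0.5]]
  ]
}}

```text
time: 21.6
position: [0.5648, 0.0242, 0.0631]
ee_rot: [-0.398, -0.564, 0.632, -0.351]
force: [0.6, 0.3, -0.3]
opening: 0.0427
```

Call:
{"fn": "move_arm", "kwargs": {
  "rows": [
    [[0,0,0,-0.9,0,-1.8,0.5],[0,0,0,-1.8,0,-3.6,0.5],[0,0,0,-1.8,0,-3.6,0.5],[0,0,0,-1.8,0,-3.6,0.5],[0,0,0,-1.8,0,-3.6,0.5]]
  ]
}}

```text
time: 22.1
position: [0.5693, 0.0618, 0.063]
ee_rot: [-0.399, -0.563, 0.633, -0.351]
force: [0.5, -0.1, -0.7]
opening: 0.0425
```

```bash
python3 - <<'E'
from h import *
from rig import *
plan((40,0,63),26)
o=get_obs();c=capture("wrist");pickle.dump((c,o),open("w24.pkl","wb"));cv2.imwrite("pics/w24.png",c["frame"])
for n in("top","scene"):
    c=capture(n);pickle.dump(c,open(n+"2.pkl","wb"))
    a=c["frame"];a=a[140:260,250:490] if n=="top" else a[100:270,210:410]
    cv2.imwrite(f"pics/{n}2c.png",cv2.resize(a,(800,400) if n=="top" else (700,595),interpolation=cv2.INTER_CUBIC))
E
```

```text
t 22.1 press pos [-59.2   0.4  63. ] F [ 0.5 -0.1 -0.7] open 0.0425 j [-0.8   1.13  0.31  1.45  0.52  1.42  2.17]
turn [ 0.2 -0.2  0.2] shift [4.31 0.03 8.93]
```

View pics/w24.png

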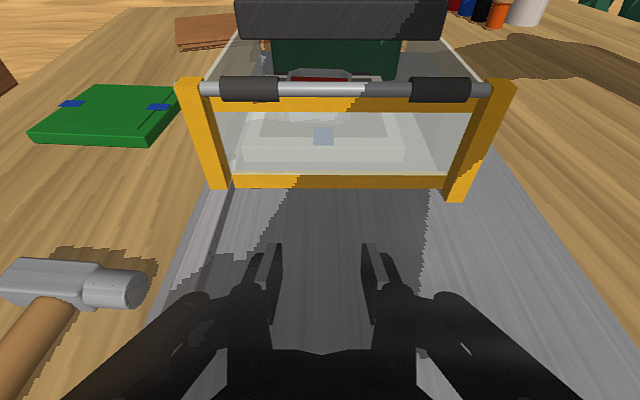

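View pics/scene2c.png

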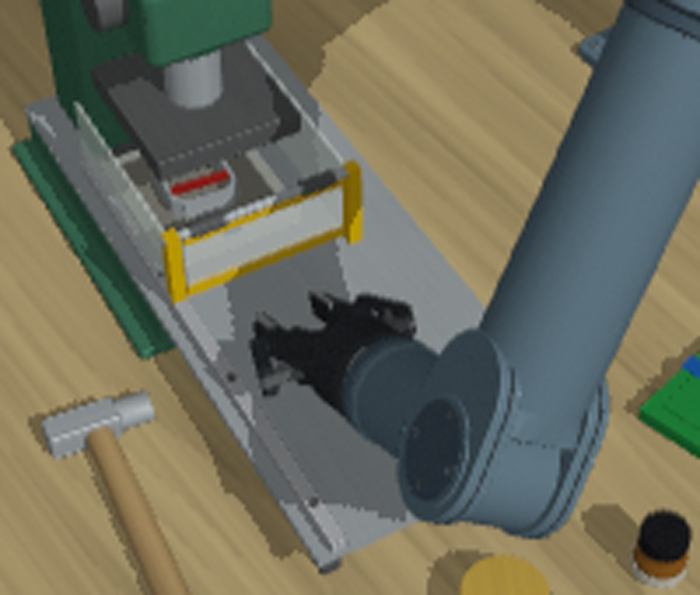

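View pics/top2c.png

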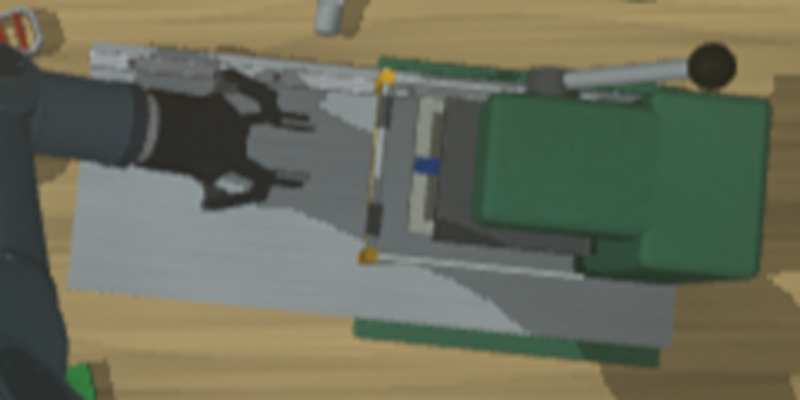

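```bash
python3 - <<'E'
from h import *
c=pickle.load(open("top2.pkl","rb"))
T=lambda u,v:(250+u/3.3333,140+v/3.3333)
print(w2p(ray(c,[T(420,97),T(409,232)],.066)).round(1),w2p(ray(c,[T(387,75),T(369,257)],.134)).round(1))
a=c["frame"][155:225,355:395];cv2.imwrite("pics/top2d.png",cv2.resize(a,(340,595),interpolation=cv2.INTER_CUBIC))
c,o=pickle.load(open("w24.pkl","rb"))
a=c["frame"][60:220,170:520];cv2.imwrite("pics/w24c.png",cv2.resize(a,(800,366),interpolation=cv2.INTER_CUBIC))
print(w2p(ray(c,[(243,150),(405,150)],.066,o)).round(1))
E
```

```text
[[ 40.8  63.8  66. ]
 [ 41.8 -65.7  66. ]] [[  1.6  71.6 134. ]
 [  0.3 -96.  134. ]]
[[ 34.8  60.4  66. ]
 [ 35.5 -64.6  66. ]]
```

View pics/top2d.png

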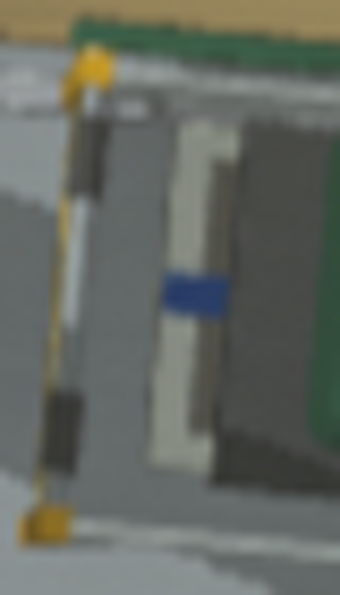

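View pics/w24c.png

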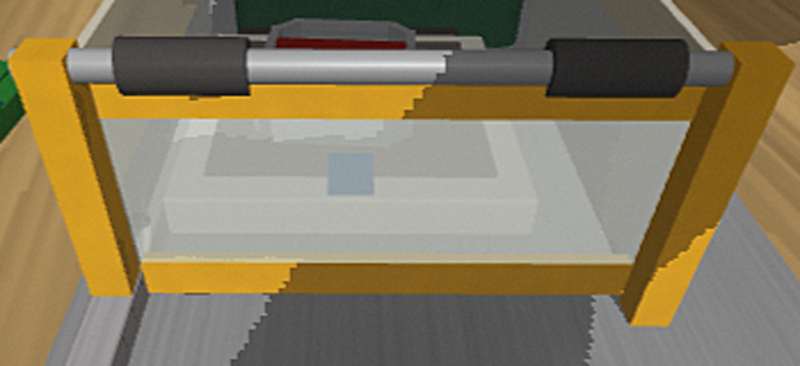

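```bash
python3 - <<'E'
from h import *
c,o=pickle.load(open("w24.pkl","rb"))
a=c["frame"][110:260,180:270];cv2.imwrite("pics/w24d.png",cv2.resize(a,(360*1,600),interpolation=cv2.INTER_NEAREST))
E
```

```text
(no output)
```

View pics/w24d.png

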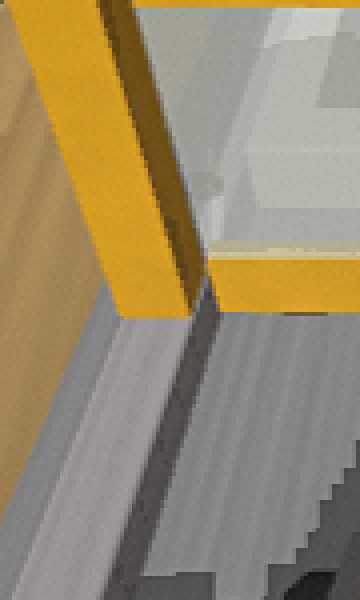

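```bash
python3 - <<'E'
from rig import *
print(get_obs()["force"].round(1),close_job())
E
```

```text
the job is handed in; nothing more can be done
[ 0.4 -0.2  0.5] None
```

The white die board is loaded in the press, and I handed the job in at about 22 s. I pushed it square against the fence with a fingertip, then slid it in from behind with two fingertips tilted under the flap. At the stop I pressed up to about 24 N forward and it did not move. Then I drew the hand straight out.

**Last checks**
- **Board position:** its rear edge measured 35–42 mm inside the flap across the last wrist and top views (38 mm expected). It was parallel to the stop within about 0.4°.
- **Fence:** the board's sides measured between 60 and 64 mm on the fence side and −64 to −66 mm on the other. One close-up suggested a gap to the fence of up to 1 mm. That is about the limit of the calibration, so I can't rule out a gap that small.
- **Die:** it stayed where it was on the board in all the feed pictures. The flap slid over the top of it as the board went in.
- **Flap and hand:** the last pictures show the flap hanging shut. The force reading was near zero, and the fingertips were about 60 mm outside the flap.
- **Other items:** I touched none of them. I watched the hammer in the pictures, but made no final check on the jar, tin and spare die.

**What didn't go cleanly:** in the first fence pushes a wide part of the finger caught on the board's top edge, pressing down with up to about 32 N. The board was left about 2° askew, so I raised the fingertip and pushed again near the front to square it.

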